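Stack the lunch tower and park the mandarins

TASK

Set out the packed lunch: stack the three steel tins on the round timber stand, the widest first, then the middle one on its lid, then the narrow open-topped one on that, each sitting inside the raised lip of what is below it, and then set the smaller mandarin in the open mouth of the top tin. Set the larger mandarin in the white ceramic cup, at any time before or after, so that it cannot roll. Leave the little terracotta ramekin and the pepper pot standing where they are.

Things in the scene. Friction and masses are not known exactly. Their poses are not given: they have to be found in the camera images.
- base_c (a point): Widest steel tin, loose, closed by a flat lid: round, 66 mm across, 56 mm tall, standing upright; this point is its centre, 28 mm above its underside; z is up. Its side is straight from 12 mm above the underside to the top; below that it tapers to a 60 mm foot. The flat of the lid lies 4 mm below the top, inside a thin raised lip 61 mm across inside. About 0.2 kg.
- mid_c (a point): Middle steel tin, loose, same form with a closed lid: 54 mm across, 54 mm tall, upright; this point is its centre, 27 mm above its underside; z is up. Straight side from 12 mm up; foot 46 mm across, so it fits inside the widest tin's lip with about 7 mm to spare all round. The flat of its lid lies 4 mm below the top, inside a lip 49 mm across inside. About 0.16 kg.
- cup_c (a point): Narrow steel tin, loose, with an open mouth on top: 40 mm across, 54 mm tall, upright; this point is its centre, 27 mm above its underside; z is up. Straight side from 12 mm up; foot 34 mm across, so it fits inside the middle tin's lip with about 7 mm to spare all round. Mouth 34 mm across inside, 18 mm deep. About 0.11 kg.
- small_c (a point): Smaller mandarin, loose: a firm orange ball 48 mm across that rolls; this point is its centre, 24 mm above the table at the start. Seated in the narrow tin's mouth its centre is about 17 mm above that tin's rim, and it overhangs the tin by 4 mm all round. About 0.055 kg.
- big_c (a point): Larger mandarin, loose: a firm orange ball 64 mm across that rolls; this point is its centre, 32 mm above the table at the start. Seated in the ceramic cup its centre is about 21 mm above the cup's rim, and it overhangs the cup by 4 mm all round. About 0.12 kg.
- stand: Round dark timber stand for the tower, fixed to the island: a low disc 88 mm across with its flat floor 6 mm above the table, inside a raised lip 78 mm across inside whose top is 11 mm above the table. Origin at the centre of its underside, on the table; z is up.
- dish: White ceramic cup for the larger mandarin, fixed to the island: round, 56 mm across, rim 24 mm above the table, open mouth 48 mm across and 16 mm deep. Origin at the centre of its underside, on the table; z is up.
- ramekin_c (a point): Bystander: small open terracotta ramekin, loose, 64 mm across, 42 mm tall; this point is its centre, 21 mm above the table. Stays where it is.
- pepper_c (a point): Bystander: turned wooden pepper pot with a waist and a small knob on top, loose, 38 mm across at the foot, 72 mm tall; this point is its centre, 36 mm above the table. Stays where it is, upright.
Things that resemble listed ones, but are neither listed nor needed, are in the scene too. What is shaped like the part that bears base_c but green is not meant.

How it is judged:
By the outcome, as a careful person would: the job done as asked, in the order asked, and still so for the second after the job is handed in, with the robot touching nothing.
It also fails if it takes over 128 s, if anything falls off the work surface, if the arm or the gripper's body presses on something with over 40 N, if the wrist force passes 120 N, or if a joint passes its speed limit or range.

ROBOT

A 6-joint arm with a two-finger parallel gripper is mounted at the origin on the work surface. World frame = base frame: x ahead of the robot, y to its left, z up, the work surface at z = 0. Lengths are in m, angles in rad, forces in N, time in s.
With the tool pointing down it reaches from about 0.225 to 0.875 m from the base axis. Payload 3.4 kg.
Tool frame: the origin (TCP) lies midway between the tips of the shut fingers; the grasp point (between the pads) lies 19 mm behind it; z points along the fingers, y is the direction in which the jaws open and shut (so a half turn about z gives the same grasp; the last joint's range is limited). The gripper opens to 85 mm and grips with 20 to 120 N. Pads are 22 mm wide; open, the fingers measure 114 mm over their backs; the gripper's body (76 mm by 85 mm) begins 54 mm behind the grasp point. The pads swing forward as they close: fully open they stand 13 mm farther back than shut.
Start: joints at [-1.457, 0.276, 1.505, -0, 1.361, -0.121], TCP at [0.134, -0.559, 0.195] pointing down, gripper open.
Joint ranges: [-2.89, 2.89], [-0.75, 2.08], [0.22, 2.7], [-1.18, 4.32], [0.11, 2.71], [-2.7, 2.7]. Speed limits (rad/s): [2.57, 2.57, 3.14, 3.14, 3.14, 3.14].

INTERFACE

Orientations are given as a 3x3 rotation matrix whose columns are the frame's x, y, z axes.
In Python, from station import ctrl, cams gives the robot as it stands.
- The arm moves only by the tool send_rows, never from a script. Its argument "moves" is text: rows parted by semicolons, each of 5 numbers parted by spaces: the shift along the world's x, y, z in cm, then the turn about the world's z in degrees, then the finger opening in cm, from 0 to 8.54. In form: x y z spin jaw; .... A call has 1 to 10 rows; each row is the pose to reach, as a shift and turn from the pose commanded when the call began; what a row does not reach only later rows make up. A row lasts 1/10 s, in which the tool goes at most 50 mm and 8.59 degrees, less where a joint would pass 70% of its speed; a pose out of reach is approached as far as the arm can. A call with a gripper value outside its range is refused whole. The fingers move at their own pace and stop on an object; "newtons" is the grip in N (left out, the last holds). Time passes only in rows, so rows that repeat a pose let the fingers close. It gives the time, the measured TCP pose, the force and the opening at its end, in the units of the state.
- ctrl.state(): the state, without advancing time (a new reading comes with each control period).
- cams.get_image(name): name is "scene" or "top" or "wrist"; returns (picture, depth): 384x512x3 uint8, red, green, blue; 384x512 float32, m along the optical axis (not along the pixel's ray), 0 where there is no reading.
- cams.camera_info(name): a dict with "camera_matrix" (3x3 intrinsics, pixels), "view" (4x4, takes a point from world to camera coordinates); the wrist camera has in their place "hand_eye" (4x4, takes a point from camera to tool coordinates, whose origin is the TCP and whose axes are the flange's). Camera axes: x right, y up, looking along -z (the intrinsics and any distortion apply to the point x, -y, -z); pixel columns grow to the right and rows downward; lengths in m; the calibration is good to about 2 mm. The wrist camera is an equidistant fisheye: a pixel r from the principal point sees the ray r / f radians off the axis. A picture is of the moment at which its call begins: read the wrist's pose just before it. camera_info takes no time and is no camera call.
- ctrl.job_done(): hands the job in, once; it reports no verdict.
The state is a dict: "time": time; "qpos": joint angles; "qd": joint speeds; "joint_efforts": joint torques, N m; "position": TCP position; "eef_rot": TCP orientation; "contact_force": force on the tool from outside, world axes, zero at the start; "torque": the same for the moment, N m; "width": finger opening in m.
Only numpy, scipy, OpenCV 4.12 (cv2) and the standard library are available. Lean on these libraries where they do the work, as an engineer would, in place of code of your own. Each camera call takes 0.05 s, during which the arm holds its last target.

## Working session

There is one attempt and no reset: what is moved stays moved. The work goes in short steps, Python scripts to look and compute and a tool call to move; the robot and the scene stay as the last step left them, time stands still between calls to the robot, and variables do not carry over. Pictures are saved under pics/ and viewed, and the job is handed in when it is done.

Besides the shell and the picture viewer there is one more tool, called after ">>>" by a JSON object that holds its "op" and its "data", one argument or row to a line. send_rows: Moves the arm, as the interface text tells. Its arguments: {"type":"object","properties":{"moves":{"type":"string"},"newtons":{"type":"number"}},"required":["moves"]}

```bash
mkdir -p pics; ls; python3 - <<'E'
from station import ctrl,cams
import cv2,numpy as np
s=ctrl.state()
print({k:np.round(v,3).tolist() for k,v in s.items()})
for n in ["scene","top","wrist"]:
    p,d=cams.get_image(n); cv2.imwrite(f"pics/{n}0.png",p[:,:,::-1]); np.save(f"pics/{n}0_d.npy",d); np.save(f"pics/{n}0_p.npy",p)
    i=cams.camera_info(n); print(n,{k:np.round(v,4).tolist() if not isinstance(v,(str,dict)) else v for k,v in i.items()})
E
```

```text
pics
{'time': 0.0, 'qpos': [-1.457, 0.277, 1.506, -0.0, 1.361, -0.121], 'qd': [-0.0, 0.002, 0.001, -0.002, 0.0, -0.002], 'joint_efforts': [-0.003, -41.678, -24.581, -0.001, 0.011, 0.0], 'position': [0.134, -0.559, 0.194], 'eef_rot': [[0.973, 0.233, -0.0], [0.233, -0.973, 0.002], [0.0, -0.002, -1.0]], 'contact_force': [-0.691, 0.394, 0.621], 'torque': [-0.018, -0.016, -0.05], 'width': 0.085}
scene {'camera_matrix': [[356.7968, 0.0, 259.1139], [0.0, 356.7968, 188.8043], [0.0, 0.0, 1.0]], 'view': [[-0.8122, 0.5832, 0.0152, 0.4046], [-0.327, -0.4767, 0.8159, 0.092], [0.4831, 0.6577, 0.5779, -1.2137], [0.0, 0.0, 0.0, 1.0]]}
top {'camera_matrix': [[480.2925, 0.0, 255.5131], [0.0, 480.2925, 186.6209], [0.0, 0.0, 1.0]], 'view': [[0.0155, -0.9998, -0.0087, -0.0015], [0.9941, 0.0144, 0.1072, -0.5079], [-0.1071, -0.0103, 0.9942, -1.2556], [0.0, 0.0, 0.0, 1.0]]}
wrist {'camera_matrix': [[297.3186, 0.0, 256.6961], [0.0, 297.3186, 187.7511], [0.0, 0.0, 1.0]], 'hand_eye': [[-0.0, 0.9492, 0.3148, 0.0817], [1.0, 0.0002, -0.0005, 0.0007], [-0.0005, 0.3148, -0.9492, -0.1788], [0.0, 0.0, 0.0, 1.0]]}
```

View pics/scene0.png

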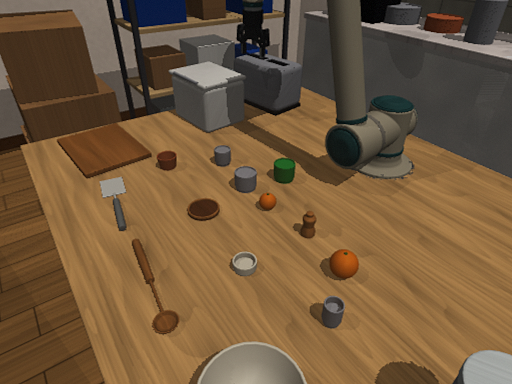

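View pics/top0.png

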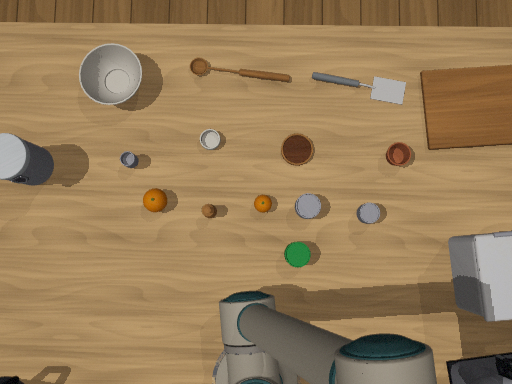

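View pics/wrist0.png

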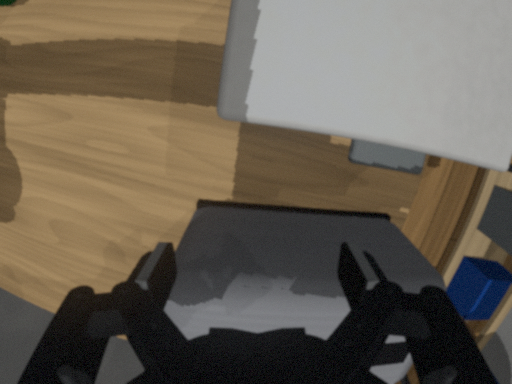

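The top view shows tins at (308,206) (widest), (369,213) (middle) and (130,159) (narrow, open). It also shows the stand at (297,149), white cup (210,140), mandarins at (155,200) big and (263,203) small, ramekin (398,154) and pepper pot (209,211). The green tin at (298,254) is the decoy. Next I measure them.

```bash
cat > h.py <<'E'
import numpy as np,cv2
from station import ctrl,cams
def ray(n,u,v,z):
    i=cams.camera_info(n);K=np.array(i["camera_matrix"]);V=np.array(i["view"])
    R=V[:3,:3];c=-R.T@V[:3,3]
    d=R.T@np.array([(u-K[0,2])/K[0,0],-(v-K[1,2])/K[1,1],-1.])
    return c+d*(z-c[2])/d[2]
def cloud(n,d):
    i=cams.camera_info(n);K=np.array(i["camera_matrix"]);V=np.array(i["view"])
    v,u=np.indices(d.shape)
    P=np.stack([(u-K[0,2])/K[0,0]*d,-(v-K[1,2])/K[1,1]*d,-d],-1)
    return (P-V[:3,3])@V[:3,:3]
def proj(n,p):
    i=cams.camera_info(n);K=np.array(i["camera_matrix"]);V=np.array(i["view"])
    q=V[:3,:3]@np.array(p)+V[:3,3]
    return K[0,0]*q[0]/-q[2]+K[0,2],-K[1,1]*q[1]/-q[2]+K[1,2]
E
python3 - <<'E'
from h import *
for n,objs in {"top":dict(base=(308,206,.056),mid=(369,213,.054),cup=(130,159,.054),small=(263,203,.024),big=(155,200,.032),stand=(297,149,.011),dish=(210,140,.024),ramekin=(398,154,.042),pepper=(209,211,.06),green=(298,254,.056)),}.items():
    d=np.load(f"pics/{n}0_d.npy");C=cloud(n,d)
    C[d==0]=np.nan
    for k,(u,v,z) in objs.items():
        W=C[v-28:v+28,u-28:u+28]
        m=(W[...,2]>0.006+0*W[...,2]).astype(np.uint8)
        _,l,st,ce=cv2.connectedComponentsWithStats(m)
        j=l[28,28]
        P=W[l==j]; zt=np.nanpercentile(P[:,2],97)
        T=P[P[:,2]>zt-.006]
        print(k,"ray",ray(n,u,v,z)[:2].round(4),"n",len(P),"ztop",zt.round(4),"topmid",((T[:,:2].max(0)+T[:,:2].min(0))/2).round(4),"ext",np.ptp(T[:,:2],axis=0).round(4),'allmid',((P[:,:2].max(0)+P[:,:2].min(0))/2).round(4))
p=np.load("pics/top0_p.npy")
cv2.imwrite("pics/crop.png",cv2.resize(p[120:280,110:420,::-1],None,fx=2.5,fy=2.5,interpolation=cv2.INTER_CUBIC))
E
```

```text
base ray [ 0.4561 -0.1313] n 531 ztop 0.0581 topmid [ 0.4587 -0.1314] ext [0.0631 0.0626] allmid [ 0.4579 -0.1346]
mid ray [ 0.4404 -0.2896] n 398 ztop 0.0571 topmid [ 0.4418 -0.2896] ext [0.0498 0.0528] allmid [ 0.4442 -0.295 ]
cup ray [0.5734 0.338 ] n 242 ztop 0.0555 topmid [0.576  0.3466] ext [0.0385 0.0381] allmid [0.5755 0.3466]
small ray [ 0.4646 -0.0145] n 246 ztop 0.0494 topmid [ 0.4643 -0.0131] ext [0.0293 0.029 ] allmid [ 0.464  -0.0131]
big ray [0.4677 0.2727] n 459 ztop 0.0643 topmid [0.4682 0.2735] ext [0.0366 0.0392] allmid [0.4702 0.2723]
stand ray [ 0.6144 -0.1052] n 2595 ztop 0.0055 topmid [ 0.618  -0.1042] ext [0.1558 0.1521] allmid [nan nan]
dish ray [0.6334 0.1314] n 2816 ztop 0.0046 topmid [0.6398 0.1358] ext [0.1568 0.1562] allmid [nan nan]
ramekin ray [ 0.5988 -0.3707] n 1 ztop 0.009 topmid [ 0.6048 -0.3802] ext [0. 0.] allmid [ 0.6048 -0.3802]
pepper ray [0.4391 0.1253] n 169 ztop 0.0727 topmid [0.4435 0.1294] ext [0.0155 0.0161] allmid [0.4431 0.1318]
green ray [ 0.3322 -0.1061] n 533 ztop 0.0584 topmid [ 0.3322 -0.1048] ext [0.0616 0.0647] allmid [ 0.3322 -0.1044]
```

View pics/crop.png

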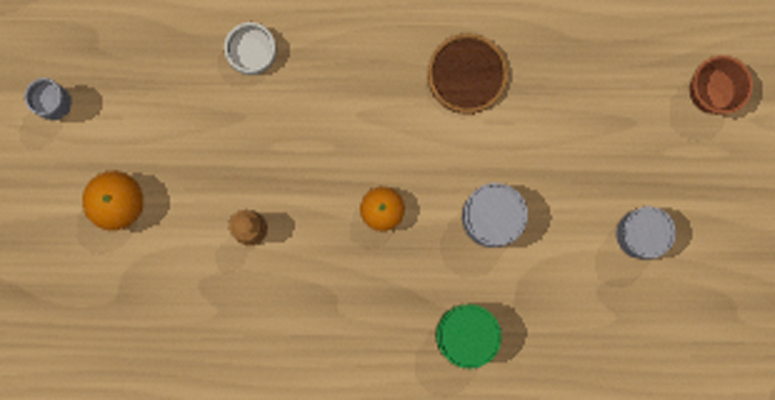

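```bash
python3 - <<'E'
from h import *
p=np.load("pics/top0_p.npy");d=np.load("pics/top0_d.npy");C=cloud("top",d)
hsv=cv2.cvtColor(p,cv2.COLOR_RGB2HSV)
print("table z",np.median(C[170:185,200:280,2]), "table far", np.median(C[100:120,330:370,2]))
B=C[235:320,450:512].reshape(-1,3);B=B[B[:,2]>.05];print("box",B.min(0).round(3),B.max(0).round(3),np.percentile(B[:,2],90))
# hi-order: contour circle fits
def fit(name,u,v,z,m,R):
    w=26; W=m[v-w:v+w,u-w:u+w].astype(np.uint8)
    W=cv2.morphologyEx(W,cv2.MORPH_OPEN,np.ones((3,3)))
    cs,_=cv2.findContours(W,cv2.RETR_EXTERNAL,cv2.CHAIN_APPROX_NONE)
    c=max(cs,key=cv2.contourArea);e=cv2.fitEllipse(c)
    (x,y)=e[0];P=ray("top",x+u-w,y+v-w,z);
    k=np.linalg.norm(ray("top",u,v,z)-ray("top",u+1,v,z))
    print(name,"px",round(x+u-w,1),round(y+v-w,1),"xy",P[:2].round(4),"diam mm",(np.array(e[1])*k*1000).round(1))
H,S,Vv=[hsv[...,i].astype(int) for i in range(3)]
z=C[...,2]
fit("base",308,206,.056,z>.046,0)
fit("mid",369,213,.054,z>.044,0)
fit("cup",130,159,.054,(z>.005)&(H>90)|(z>.048),0)
org=(S>200)&(H<20)&(Vv>120)
fit("small",263,203,.024,org,0);fit("big",155,200,.032,org,0)
fit("dish",210,140,.024,(S<60)&(z>.003),0)
fit("ram",398,154,.042,(z>.03),0)
fit("pepper",209,211,.07,(z>.055),0)
for k in[(297,149),(297,135),(297,163),(284,149),(311,149)]:print(k,hsv[k[1],k[0]],z[k[1],k[0]].round(4))
print(hsv[149,276:320,2].tolist());print(hsv[130:170,297,2].tolist())
fit("stand_rgb",297,149,.011,(Vv<100),0)
fit("stand_z",297,149,.011,(z>.008),0)
E
```

```text
table z -0.00028641641869371365 table far 0.0002152119465348898
box [ 0.196 -0.586  0.05 ] [ 0.388 -0.007  1.303] 0.19104027616879599
base px 308.0 205.4 xy [ 0.4578 -0.1312] diam mm [61.9 63.7]
mid px 369.0 212.4 xy [ 0.4419 -0.2898] diam mm [50.8 53.6]
cup px 128.2 159.1 xy [0.5732 0.3427] diam mm [36.1 46.3]
small px 262.1 203.1 xy [ 0.4642 -0.012 ] diam mm [41.7 43.4]
big px 153.2 200.0 xy [0.4677 0.2773] diam mm [53.4 58.6]
dish px 209.4 138.9 xy [0.6365 0.1331] diam mm [49.3 55.4]
ram px 402.0 151.0 xy [ 0.6071 -0.3813] diam mm [35.9 50.3]
pepper px 206.9 209.1 xy [0.4433 0.1298] diam mm [24.  25.8]
(297, 149) [ 13 172  80] 0.0059
(297, 135) [ 12 168  82] 0.0063
(297, 163) [ 14 152 121] 0.0141
(284, 149) [ 13 165  85] 0.0063
(311, 149) [ 15 166 117] 0.0159
[171, 171, 170, 171, 162, 142, 135, 83, 85, 86, 84, 83, 82, 81, 85, 82, 85, 85, 83, 81, 81, 80, 82, 84, 81, 83, 84, 84, 81, 85, 86, 85, 84, 88, 79, 117, 148, 102, 117, 171, 174, 172, 170, 173]
[176, 168, 163, 143, 141, 82, 80, 86, 88, 87, 85, 84, 84, 88, 83, 77, 84, 81, 77, 80, 82, 86, 88, 92, 95, 96, 85, 90, 93, 91, 85, 89, 87, 121, 136, 123, 170, 183, 187, 185]
stand_rgb px 296.6 148.6 xy [ 0.6154 -0.104 ] diam mm [73.5 74.7]
stand_z px 298.0 163.0 xy [ 0.5758 -0.1082] diam mm [7. 7.]
```

>>> {"op": "send_rows", "data": {
  "moves": "0 0 5 0 8.5; 0 0 10 0 8.5; 0 5 10 0 8.5; 0 10 10 0 8.5; 0 15 10 0 8.5; 4 18 10 0 8.5; 8 21 10 0 8.5; 12 24 10 0 8.5; 16 27 10 0 8.5; 20 30 10 0 8.5",
  "newtons": 40
}}

```text
time: 1.15
position: [0.3349, -0.2577, 0.295]
eef_rot: [[0.973, 0.232, 0.0], [0.232, -0.973, -0.001], [0.0, 0.001, -1.0]]
contact_force: [0.2, -0.1, 0.2]
width: 0.0851
```

>>> {"op": "send_rows", "data": {
  "moves": "4 4 0 0 8.5; 8 8 -4 0 8.5; 12.4 12.8 -8 0 8.5; 12.4 12.8 -12 0 8.5; 12.4 12.8 -12 0 8.5"
}}

```text
time: 1.65
position: [0.4576, -0.1285, 0.1721]
eef_rot: [[0.972, 0.235, -0.003], [0.235, -0.972, 0.002], [-0.002, -0.003, -1.0]]
contact_force: [-0.2, 0.4, 0.5]
width: 0.0849
```

```bash
python3 - <<'E'
from h import *
print(ctrl.state()["position"])
p,d=cams.get_image("wrist");cv2.imwrite("pics/w1.png",p[:,:,::-1]);np.save("pics/w1d.npy",d)
E
```

```text
[ 0.45755702 -0.12850793  0.17213368]
```

View pics/w1.png

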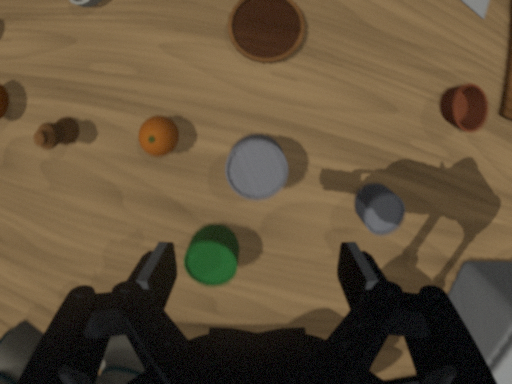

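The wrist view shows the widest tin at (257,167), the middle tin at (380,208), the stand at (267,28) and the small mandarin at (158,136). I'll cross-check positions by casting rays onto planes.

```bash
cat >> h.py <<'E'
def wray(s,u,v,z):
    i=cams.camera_info("wrist");K=np.array(i["camera_matrix"]);E=np.array(i["hand_eye"])
    a=np.array([u-K[0,2],v-K[1,2]])/K[0,0];r=np.hypot(*a);k=np.sin(r)/r if r>0 else 1
    dc=np.array([a[0]*k,-a[1]*k,-np.cos(r)])
    R=np.array(s["eef_rot"]);t=np.array(s["position"])
    c=R@E[:3,3]+t;d=R@E[:3,:3]@dc
    return c+d*(z-c[2])/d[2]
E
python3 - <<'E'
from h import *
s=ctrl.state();print(s["time"],s["position"].round(4))
p=cv2.imread("pics/w1.png");hsv=cv2.cvtColor(p,cv2.COLOR_BGR2HSV)
H,S,V=[hsv[...,i].astype(int) for i in range(3)]
def comp(m,u,v,zs,n):
    m=cv2.morphologyEx(m.astype(np.uint8),cv2.MORPH_OPEN,np.ones((3,3)))
    cs,_=cv2.findContours(m,cv2.RETR_EXTERNAL,cv2.CHAIN_APPROX_NONE)
    for c in cs:
        if cv2.pointPolygonTest(c,(u,v),False)>=0:
            # cast contour points to plane, fit circle
            P=np.array([wray(s,x,y,zs)[:2] for x,y in c[:,0]]).astype(np.float32)*1000
            e=cv2.fitEllipse(P.reshape(-1,1,2));print(n,cv2.boundingRect(c),"centre",np.round(e[0],1),"axes",np.round(e[1],1))
comp((H>100)&(H<140)&(S>20)&(V>115),257,167,.054,"baselid")
comp((H>100)&(H<140)&(S>20)&(V>60),257,167,.056,"base")
comp((H>100)&(H<140)&(V>60),380,200,.054,"mid")
comp((H<20)&(S>190)&(V>110),158,130,.024,"small")
comp((V<85),267,28,.006,"standfloor")
print(hsv[167,257],hsv[200,380],hsv[28,267],hsv[190:215,380].tolist()[:3])
E
```

```text
1.7 [ 0.4565 -0.1265  0.1688]
standfloor (232, 0, 69, 58) centre [612.5 -98.7] axes [71.3 77.8]
[120  11 116] [165   7  73] [ 12 179  57] [[100, 20, 39], [150, 6, 46], [75, 12, 43]]
```

>>> {"op": "send_rows", "data": {
  "moves": "0 0 0 0 8.5; 0 0 0 0 8.5; 0 0 0 0 8.5; 0 0 0 0 8.5"
}}

```text
time: 2.1
position: [0.4582, -0.1325, 0.1764]
eef_rot: [[0.973, 0.231, 0.003], [0.231, -0.973, -0.002], [0.002, 0.002, -1.0]]
contact_force: [-0.1, 0.6, 0.2]
width: 0.085
```

```bash
cat > wm.py <<'E'
from h import *
import sys
s=ctrl.state();print(s["time"],s["position"].round(4))
p,_=cams.get_image("wrist");p=p[:,:,::-1].copy();cv2.imwrite(f"pics/{sys.argv[1]}.png",p);hsv=cv2.cvtColor(p,cv2.COLOR_BGR2HSV)
s2=ctrl.state();print(s2["position"].round(4))
H,S,V=[hsv[...,i].astype(int) for i in range(3)]
def comp(m,u,v,zs,n):
    m=cv2.morphologyEx(m.astype(np.uint8),cv2.MORPH_OPEN,np.ones((3,3)))
    cs,_=cv2.findContours(m,cv2.RETR_EXTERNAL,cv2.CHAIN_APPROX_NONE)
    for c in cs:
        if cv2.pointPolygonTest(c,(u,v),False)>=0:
            P=np.array([wray(s,x,y,zs)[:2] for x,y in c[:,0]]).astype(np.float32)*1000
            e=cv2.fitEllipse(P.reshape(-1,1,2));print(n,cv2.boundingRect(c),"centre",np.round(e[0],1),"axes",np.round(e[1],1))
E
python3 - w2 <<'E'
exec(open('wm.py').read())
comp((S<35)&(V>105),257,167,.055,"base")
comp((S<35)&(V>105),380,200,.055,"mid")
comp((S<40)&(V>50),380,200,.055,"midall")
comp((H<22)&(S>190)&(V>90),158,130,.024,"small")
comp((V<85),267,28,.006,"standfloor")
E
```

```text
2.1 [ 0.4582 -0.1325  0.1764]
[ 0.458  -0.1323  0.1762]
base (227, 143, 53, 53) centre [ 459.3 -129.7] axes [54.9 56.4]
midall (352, 193, 49, 42) centre [ 443.4 -282.4] axes [49.7 63.3]
small (138, 121, 30, 35) centre [462.5  -6.9] axes [33.2 36.3]
standfloor (228, 0, 68, 59) centre [ 615.5 -102. ] axes [74.7 78.7]
```

>>> {"op": "send_rows", "data": {
  "moves": "0 0 -4 0 8.5; 0 0 -8 0 8.5; 0 0 -11 0 8.5; 0 0 -13.5 0 8.5; 0 0 -15.5 0 8.5; 0 0 -16.5 0 8.5; 0 0 -16.7 0 8.5; 0 0 -16.7 0 8.5; 0 0 -16.7 0 6; 0 0 -16.7 0 6"
}}

```text
time: 3.15
position: [0.4585, -0.1313, 0.0098]
eef_rot: [[0.973, 0.232, 0.002], [0.232, -0.973, -0.0], [0.002, 0.001, -1.0]]
contact_force: [-3.4, 1.8, 13.1]
width: 0.0637
```

>>> {"op": "send_rows", "data": {
  "moves": "0 0 0 0 6; 0 0 0 0 6; 0 0 0 0 6; 0 0 0 0 6; 0 0 0 0 6"
}}

```text
time: 3.65
position: [0.4585, -0.1313, 0.01]
eef_rot: [[0.973, 0.232, 0.002], [0.232, -0.973, -0.001], [0.002, 0.001, -1.0]]
contact_force: [-2.3, 1.8, 10.0]
width: 0.0638
```

>>> {"op": "send_rows", "data": {
  "moves": "0 0 1 0 6; 0 0 2.5 0 6; 0 0 5 0 6; 2 0.4 6 0 6; 5 0.9 6 0 6; 8 1.4 6 0 6; 11 2 6 0 6; 14 2.5 6 0 6; 15.7 2.8 6 0 6; 15.7 2.8 6 0 6"
}}

```text
time: 4.65
position: [0.6177, -0.1031, 0.0683]
eef_rot: [[0.972, 0.234, 0.003], [0.234, -0.972, -0.001], [0.003, 0.001, -1.0]]
contact_force: [0.1, -0.7, -2.2]
width: 0.0633
```

>>> {"op": "send_rows", "data": {
  "moves": "0 0 0 0 6; 0 0 0 0 6; 0 0 0 0 6; 0 0 0 0 6"
}}

```text
time: 5.05
position: [0.614, -0.1034, 0.0682]
eef_rot: [[0.973, 0.232, -0.0], [0.232, -0.973, -0.0], [-0.0, 0.0, -1.0]]
contact_force: [0.4, 0.3, -2.6]
width: 0.0632
```

```bash
python3 - <<'E'
from h import *
p,d=cams.get_image("scene");cv2.imwrite("pics/s1.png",cv2.resize(p[100:300,120:380,::-1],None,fx=3,fy=3))
E
```

```text
(no output)
```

View pics/s1.png

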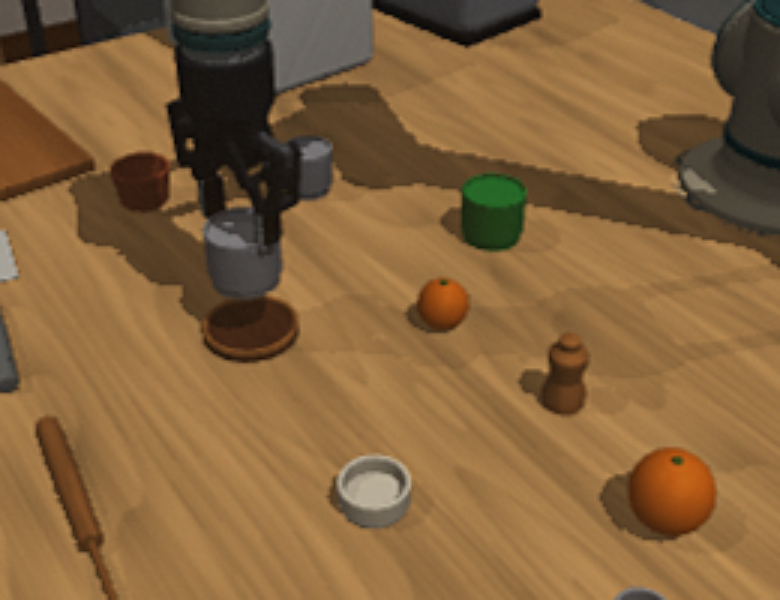

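The widest tin hangs upright above the stand, which is at crop (250,325). I'm lowering it.

>>> {"op": "send_rows", "data": {
  "moves": "0 0 -2 0 6; 0 0 -3.5 0 6; 0 0 -4.5 0 6; 0 0 -5 0 6; 0 0 -5.3 0 6; 0 0 -5.5 0 6; 0 0 -5.5 0 6; 0 0 -5.5 0 6"
}}

```text
time: 5.9
position: [0.6141, -0.1032, 0.0161]
eef_rot: [[0.973, 0.233, -0.0], [0.233, -0.973, -0.0], [-0.0, 0.0, -1.0]]
contact_force: [-6.5, 1.3, 13.0]
width: 0.0628
```

>>> {"op": "send_rows", "data": {
  "moves": "0 0 0 0 7; 0 0 0 0 8.5; 0 0 0 0 8.5; 0 0 0 0 8.5; 0 0 0 0 8.5; 0 0 2 0 8.5; 0 0 5 0 8.5; 0 0 9 0 8.5; 0 0 13 0 8.5; 0 0 17 0 8.5"
}}

```text
time: 6.9
position: [0.6145, -0.1032, 0.1842]
eef_rot: [[0.973, 0.233, -0.0], [0.233, -0.973, 0.0], [-0.0, -0.0, -1.0]]
contact_force: [-0.1, -0.4, 0.1]
width: 0.085
```

>>> {"op": "send_rows", "data": {
  "moves": "-3 -3.2 0 0 8.5; -6.5 -7 0 0 8.5; -10 -10.8 0 0 8.5; -13.5 -14.5 0 0 8.5; -16 -17.2 -0.8 0 8.5; -17.3 -18.6 -0.8 0 8.5; -17.3 -18.6 -0.8 0 8.5; -17.3 -18.6 -0.8 0 8.5; -17.3 -18.6 -0.8 0 8.5; -17.3 -18.6 -0.8 0 8.5"
}}

```text
time: 7.9
position: [0.4427, -0.2884, 0.1749]
eef_rot: [[0.972, 0.234, 0.0], [0.234, -0.972, 0.0], [0.0, -0.0, -1.0]]
contact_force: [0.1, 0.2, 0.2]
width: 0.085
```

```bash
python3 - w3 <<'E'
exec(open('wm.py').read())
comp((S<35)&(V>105),257,167,.05,"mid")
comp((S<40)&(V>80),257,167,.052,"mid")
p,d=cams.get_image("top");cv2.imwrite("pics/t3.png",cv2.resize(p[100:250,200:420,::-1],None,fx=3,fy=3))
E
```

```text
7.9 [ 0.4427 -0.2884  0.1749]
[ 0.4426 -0.2884  0.175 ]
mid (236, 148, 44, 45) centre [ 443.1 -289.8] axes [45.1 47. ]
mid (232, 147, 50, 49) centre [ 442.6 -288.7] axes [52.1 52.8]
```

View pics/w3.png

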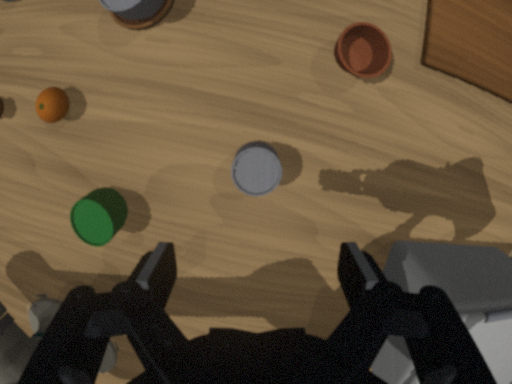

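View pics/t3.png

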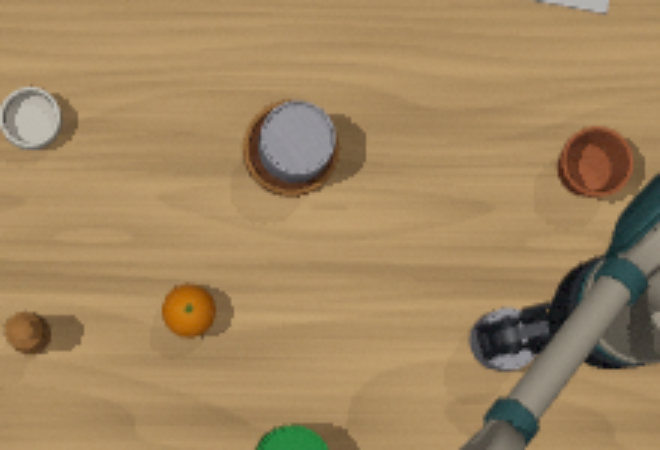

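>>> {"op": "send_rows", "data": {
  "moves": "0 0 -4 0 8.5; 0 0 -8 0 8.5; 0 0 -11 0 8.5; 0 0 -13.5 0 8.5; 0 0 -15.5 0 8.5; 0 0 -16.3 0 8.5; 0 0 -16.5 0 8.5; 0 0 -16.5 0 8.5; 0 0 -16.5 0 6; 0 0 -16.5 0 4.8"
}}

```text
time: 9.0
position: [0.4425, -0.2898, 0.011]
eef_rot: [[0.973, 0.233, 0.002], [0.233, -0.973, -0.002], [0.001, 0.002, -1.0]]
contact_force: [-0.7, 0.6, 0.2]
width: 0.0585
```

>>> {"op": "send_rows", "data": {
  "moves": "0 0 0 0 4.8; 0 0 0 0 4.8; 0 0 0 0 4.8; 0 0 0 0 4.8; 0 0 0 0 4.8"
}}

```text
time: 9.5
position: [0.4424, -0.2896, 0.0117]
eef_rot: [[0.973, 0.233, 0.002], [0.233, -0.973, -0.001], [0.001, 0.002, -1.0]]
contact_force: [-1.0, 1.9, 8.6]
width: 0.0504
```

```bash
python3 - <<'E'
from h import *
p,d=cams.get_image("top");C=cloud("top",d);hsv=cv2.cvtColor(p,cv2.COLOR_RGB2HSV)
z=C[...,2]
W=((z>.05)).astype(np.uint8)[120:180,270:330]
c=max(cv2.findContours(W,cv2.RETR_EXTERNAL,cv2.CHAIN_APPROX_NONE)[0],key=cv2.contourArea);e=cv2.fitEllipse(c)
print(e,ray("top",e[0][0]+270,e[0][1]+120,.062), np.percentile(z[120:180,270:330][W>0],[20,50,90]))
W=((hsv[...,1]>140)|(W.sum()<0)).astype(np.uint8)
S=hsv[...,1];V=hsv[...,2]
print(S[147,275:325].tolist(),S[120:180,299].tolist())
E
```

```text
((28.797643661499023, 25.73921012878418), (24.177841186523438, 24.466716766357422), 48.18102264404297) [ 0.61349914 -0.10599968  0.062     ] [0.05637421 0.05871535 0.06300986]
[111, 108, 111, 110, 107, 112, 146, 158, 179, 186, 171, 36, 12, 8, 7, 8, 10, 8, 8, 8, 6, 7, 8, 8, 7, 11, 6, 8, 7, 10, 8, 8, 8, 8, 8, 13, 18, 160, 125, 120, 121, 118, 118, 120, 125, 117, 116, 110, 113, 111] [107, 113, 111, 108, 108, 107, 103, 107, 110, 106, 105, 109, 112, 66, 10, 7, 7, 7, 7, 7, 8, 8, 7, 11, 7, 10, 8, 7, 8, 8, 8, 10, 8, 10, 8, 8, 10, 11, 6, 11, 48, 160, 155, 160, 156, 137, 109, 113, 109, 110, 108, 105, 108, 109, 102, 105, 107, 108, 108, 104]
```

>>> {"op": "send_rows", "data": {
  "moves": "0 0 1 0 4.8; 0 0 3 0 4.8; 0 0 6.5 0 4.8; 0 0 10 0 4.8; 3 3.2 11 0 4.8; 6 6.5 11 0 4.8; 9 9.7 11 0 4.8; 12 12.9 11 0 4.8; 15 16.1 11 0 4.8; 17.2 18.5 11 0 4.8"
}}

```text
time: 10.55
position: [0.6155, -0.1021, 0.1205]
eef_rot: [[0.972, 0.234, 0.001], [0.234, -0.972, 0.0], [0.001, 0.0, -1.0]]
contact_force: [0.8, 0.0, -0.5]
width: 0.0506
```

>>> {"op": "send_rows", "data": {
  "moves": "0 0 0 0 4.8; 0 0 0 0 4.8; 0 0 0 0 4.8; 0 0 -2 0 4.8; 0 0 -3 0 4.8; 0 0 -3 0 4.8; 0 0 -3 0 4.8; 0 0 -3 0 4.8"
}}

```text
time: 11.35
position: [0.6142, -0.1048, 0.0907]
eef_rot: [[0.973, 0.232, 0.001], [0.232, -0.973, -0.0], [0.001, 0.001, -1.0]]
contact_force: [0.4, 0.4, -1.7]
width: 0.0507
```

```bash
python3 - <<'E'
from h import *
p,d=cams.get_image("scene");cv2.imwrite("pics/s2.png",cv2.resize(p[100:250,130:330,::-1],None,fx=4,fy=4))
E
```

```text
(no output)
```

View pics/s2.png

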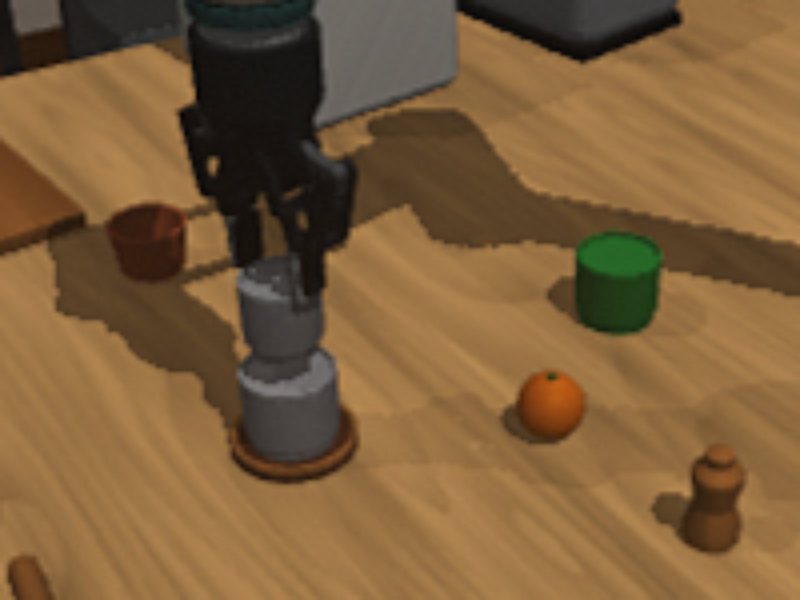

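```bash
python3 - <<'E'
from h import *
for q in [(.615,-.104,.006),(.614,-.105,.034),(.614,-.105,.062),(.6145,-.104,.085),(.6145,-.104,.139)]:
    u,v=proj("scene",q);print(q,(round((u-130)*4),round((v-100)*4)))
E
```

```text
(0.615, -0.104, 0.006) (290, 435)
(0.614, -0.105, 0.034) (288, 401)
(0.614, -0.105, 0.062) (285, 367)
(0.6145, -0.104, 0.085) (282, 340)
(0.6145, -0.104, 0.139) (275, 270)
```

The predicted columns match the picture, so the middle tin is centred. Lowering it now.

>>> {"op": "send_rows", "data": {
  "moves": "0 0 -1 0 4.8; 0 0 -1.6 0 4.8; 0 0 -2 0 4.8; 0 0 -2.2 0 4.8; 0 0 -2.4 0 4.8; 0 0 -2.4 0 4.8; 0 0 -2.4 0 4.8"
}}

```text
time: 12.1
position: [0.6138, -0.104, 0.0698]
eef_rot: [[0.972, 0.233, 0.002], [0.233, -0.972, -0.001], [0.002, 0.001, -1.0]]
contact_force: [-6.0, 1.9, 18.9]
width: 0.0505
```

>>> {"op": "send_rows", "data": {
  "moves": "0 0 0 0 5.8; 0 0 0 0 7; 0 0 0 0 8.5; 0 0 0 0 8.5; 0 0 0 0 8.5; 0 0 1 0 8.5; 0 0 4 0 8.5; 0 0 8 0 8.5; 0 0 12 0 8.5; 0 0 16 0 8.5"
}}

```text
time: 13.1
position: [0.6137, -0.1042, 0.2282]
eef_rot: [[0.973, 0.233, 0.001], [0.233, -0.973, -0.0], [0.001, 0.0, -1.0]]
contact_force: [0.8, -0.7, 0.0]
width: 0.085
```

>>> {"op": "send_rows", "data": {
  "moves": "0 4 0 0 8.5; -0.5 9 0 0 8.5; -1 14 0 0 8.5; -1.5 19 -1 0 8.5; -2 24 -2 0 8.5; -2.5 29 -3 0 8.5; -3 34 -4 0 8.5; -3.5 38.5 -5 0 8.5; -3.9 42.5 -5 0 8.5; -3.9 44.9 -5.1 0 8.5"
}}

```text
time: 14.1
position: [0.5735, 0.3484, 0.1751]
eef_rot: [[0.972, 0.235, -0.0], [0.235, -0.972, 0.001], [-0.0, -0.001, -1.0]]
contact_force: [0.8, -0.3, -0.4]
width: 0.0849
```

>>> {"op": "send_rows", "data": {
  "moves": "0 0 0 0 8.5; 0 0 0 0 8.5; 0 0 0 0 8.5; 0 0 0 0 8.5"
}}

```text
time: 14.5
position: [0.5752, 0.3433, 0.1754]
eef_rot: [[0.973, 0.231, 0.0], [0.231, -0.973, -0.0], [0.0, 0.0, -1.0]]
contact_force: [0.4, -1.3, -0.2]
width: 0.0851
```

```bash
python3 - w4 <<'E'
exec(open('wm.py').read())
comp((S<60)&(V>55),257,160,.054,"cup")
comp((S<60)&(V>95),257,160,.054,"cup")
p,d=cams.get_image("top");cv2.imwrite("pics/t4.png",cv2.resize(p[100:250,110:330,::-1],None,fx=3,fy=3));np.save("pics/t4p.npy",p);np.save("pics/t4d.npy",d)
E
```

```text
14.5 [0.5752 0.3433 0.1754]
[0.5752 0.3434 0.1754]
cup (232, 146, 38, 41) centre [578.3 349.9] axes [38.7 42.2]
cup (245, 152, 23, 27) centre [581.6 345.1] axes [20.5 27.3]
```

View pics/w4.png

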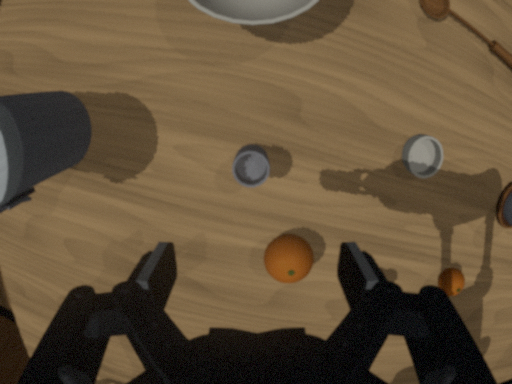

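View pics/t4.png

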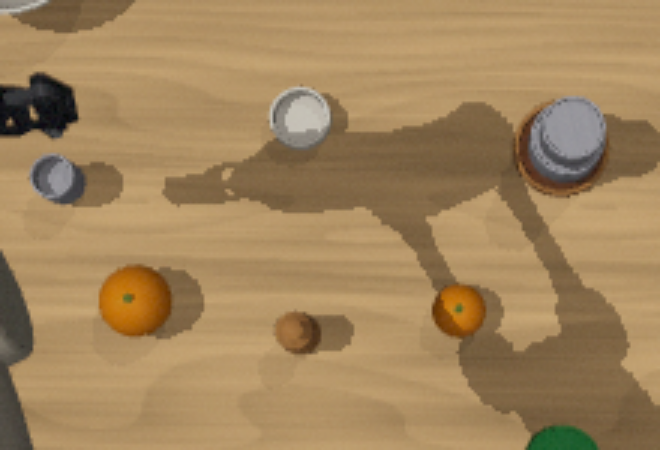

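Both pictures agree: the open narrow tin is at wrist px (252,168). The mid tin sits on the widest one inside the stand. Grasping the narrow tin next.

>>> {"op": "send_rows", "data": {
  "moves": "0.15 0.2 -4 0 8.5; 0.15 0.2 -8 0 8.5; 0.15 0.2 -11 0 8.5; 0.15 0.2 -13.5 0 8.5; 0.15 0.2 -15.5 0 8.5; 0.15 0.2 -16.2 0 8.5; 0.15 0.2 -16.3 0 8.5; 0.15 0.2 -16.3 0 8.5; 0.15 0.2 -16.3 0 6; 0.15 0.2 -16.3 0 4.6"
}}

```text
time: 15.6
position: [0.5771, 0.3471, 0.0133]
eef_rot: [[0.973, 0.233, 0.002], [0.233, -0.973, 0.001], [0.002, -0.0, -1.0]]
contact_force: [0.5, -0.4, -0.2]
width: 0.0584
```

>>> {"op": "send_rows", "data": {
  "moves": "0 0 0 0 3.5; 0 0 0 0 3.4; 0 0 0 0 3.4; 0 0 0 0 3.4; 0 0 0 0 3.4; 0 0 0 0 3.4; 0 0 0 0 3.4"
}}

```text
time: 16.3
position: [0.577, 0.3473, 0.0132]
eef_rot: [[0.973, 0.233, 0.002], [0.233, -0.973, 0.001], [0.002, -0.0, -1.0]]
contact_force: [-0.2, 0.5, 5.8]
width: 0.0371
```

```bash
python3 - <<'E'
from h import *
p=np.load("pics/t4p.npy");d=np.load("pics/t4d.npy");z=cloud("top",d)[...,2];hsv=cv2.cvtColor(p,cv2.COLOR_RGB2HSV)
for lo,u0,u1,v0,v1,zz,n in [(.098,275,330,120,180,.112,"midtop")]:
    W=(z>lo).astype(np.uint8)[v0:v1,u0:u1]
    c=max(cv2.findContours(W,cv2.RETR_EXTERNAL,cv2.CHAIN_APPROX_NONE)[0],key=cv2.contourArea);e=cv2.fitEllipse(c)
    print(n,e,ray("top",e[0][0]+u0,e[0][1]+v0,zz),np.percentile(z[v0:v1,u0:u1][W>0],[20,50,90]))
    print(len(c))
E
```

```text
midtop ((25.50762367248535, 22.28856086730957), (20.58562660217285, 21.208415985107422), 30.979846954345703) [ 0.612581   -0.10626241  0.112     ] [0.1065551  0.10898948 0.11355691]
60
```

>>> {"op": "send_rows", "data": {
  "moves": "0 0 1 0 3.4; 0 0 3 0 3.4; 0 0 7 0 3.4; 0 0 11 0 3.4; 0.3 -4 15 0 3.4; 0.6 -8 16 0 3.4; 1 -12.5 16 0 3.4; 1.4 -17 16 0 3.4; 1.8 -21.5 16 0 3.4; 2.2 -26 16 0 3.4"
}}

```text
time: 17.3
position: [0.5977, 0.0849, 0.1721]
eef_rot: [[0.972, 0.233, -0.0], [0.233, -0.972, -0.0], [-0.001, 0.0, -1.0]]
contact_force: [0.5, 0.4, -1.2]
width: 0.0371
```

>>> {"op": "send_rows", "data": {
  "moves": "0.4 -4.5 0 0 3.4; 0.8 -9 0 0 3.4; 1.1 -13 0 0 3.4; 1.3 -16.5 0 0 3.4; 1.5 -18.8 0 0 3.4; 1.5 -19.2 -1 0 3.4; 1.5 -19.2 -2.5 0 3.4; 1.5 -19.2 -3 0 3.4; 1.5 -19.2 -3 0 3.4; 1.5 -19.2 -3 0 3.4"
}}

```text
time: 18.3
position: [0.6133, -0.1044, 0.1421]
eef_rot: [[0.972, 0.234, -0.0], [0.234, -0.972, 0.0], [0.0, -0.0, -1.0]]
contact_force: [0.7, 0.1, -0.9]
width: 0.0366
```

```bash
python3 - <<'E'
from h import *
print(ctrl.state()["position"])
p,d=cams.get_image("scene");cv2.imwrite("pics/s3.png",cv2.resize(p[70:220,130:330,::-1],None,fx=4,fy=4))
for q in [(.6135,-.105,.006),(.6135,-.105,.062),(.6135,-.105,.112),(.6135,-.105,.138),(.6135,-.105,.192)]:
    u,v=proj("scene",q);print(q,(round((u-130)*4),round((v-70)*4)))
E
```

```text
[ 0.61334396 -0.10442808  0.14207275]
(0.6135, -0.105, 0.006) (292, 553)
(0.6135, -0.105, 0.062) (285, 487)
(0.6135, -0.105, 0.112) (279, 424)
(0.6135, -0.105, 0.138) (276, 390)
(0.6135, -0.105, 0.192) (269, 315)
```

View pics/s3.png

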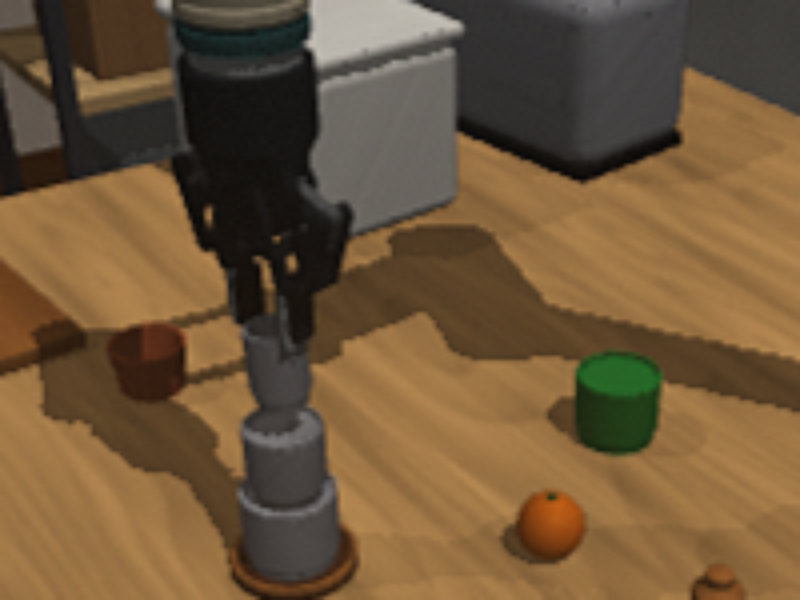

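The narrow tin's foot (col 279) is centred over the middle tin's lid (col 283), as predicted. Lowering.

>>> {"op": "send_rows", "data": {
  "moves": "0 0 -1 0 3.4; 0 0 -1.6 0 3.4; 0 0 -2 0 3.4; 0 0 -2.2 0 3.4; 0 0 -2.3 0 3.4; 0 0 -2.4 0 3.4; 0 0 -2.4 0 3.4"
}}

```text
time: 19.05
position: [0.6146, -0.1051, 0.1211]
eef_rot: [[0.973, 0.233, 0.004], [0.233, -0.973, -0.0], [0.004, 0.001, -1.0]]
contact_force: [-2.2, 2.3, 13.1]
width: 0.0366
```

>>> {"op": "send_rows", "data": {
  "moves": "0 0 0 0 4.2; 0 0 0 0 5; 0 0 0 0 6; 0 0 0 0 7; 0 0 0 0 7; 0 0 1 0 7; 0 0 3 0 7; 0 0 6 0 8; 0 0 9 0 8.5; 0 0 11 0 8.5"
}}

```text
time: 20.05
position: [0.6142, -0.1055, 0.2312]
eef_rot: [[0.973, 0.233, 0.004], [0.233, -0.973, -0.001], [0.003, 0.002, -1.0]]
contact_force: [-0.0, 0.4, -0.3]
width: 0.0851
```

>>> {"op": "send_rows", "data": {
  "moves": "-2 1.3 0 0 8.5; -5 3.1 0 0 8.5; -9 5.5 0 0 8.5; -12.5 7.7 -2 0 8.5; -14.9 9.2 -5 0 8.5; -14.9 9.2 -5.3 0 8.5; -14.9 9.2 -5.3 0 8.5; -14.9 9.2 -5.3 0 8.5; -14.9 9.2 -5.3 0 8.5"
}}

```text
time: 20.95
position: [0.4667, -0.0141, 0.1763]
eef_rot: [[0.973, 0.232, 0.003], [0.232, -0.973, -0.001], [0.003, 0.002, -1.0]]
contact_force: [0.2, -0.6, -0.4]
width: 0.0849
```

```bash
python3 - w5 <<'E'
exec(open('wm.py').read())
comp((H<25)&(S>180)&(V>70),257,185,.024,"small")
comp((H<25)&(S>180)&(V>50),257,185,.024,"small")
p,d=cams.get_image("scene");cv2.imwrite("pics/s5.png",cv2.resize(p[70:270,130:390,::-1],None,fx=3,fy=3))
p,d=cams.get_image("top");np.save("pics/t5p.npy",p);np.save("pics/t5d.npy",d)
z=cloud("top",d)[...,2]
W=(z>.145).astype(np.uint8)[110:180,275:335]
c=max(cv2.findContours(W,cv2.RETR_EXTERNAL,cv2.CHAIN_APPROX_NONE)[0],key=cv2.contourArea);e=cv2.fitEllipse(c)
print("cuptop",e,ray("top",e[0][0]+275,e[0][1]+110,.162))
E
```

```text
20.95 [ 0.4667 -0.0141  0.1763]
[ 0.4664 -0.014   0.1761]
small (234, 148, 38, 38) centre [463.5 -10.7] axes [43.1 44.5]
small (234, 148, 38, 38) centre [463.5 -10.7] axes [43.1 44.5]
cuptop ((15.94978141784668, 56.758079528808594), (28.648818969726562, 41.903602600097656), 100.7469253540039) [ 0.54248601 -0.07952105  0.162     ]
```

View pics/w5.png

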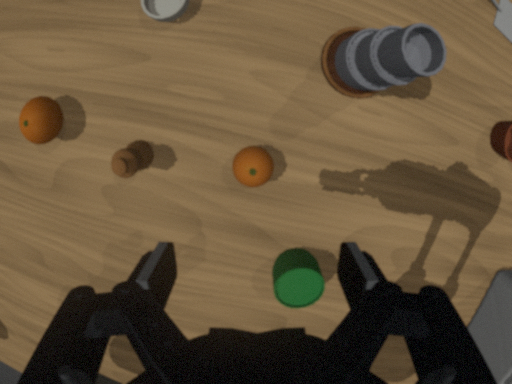

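View pics/s5.png

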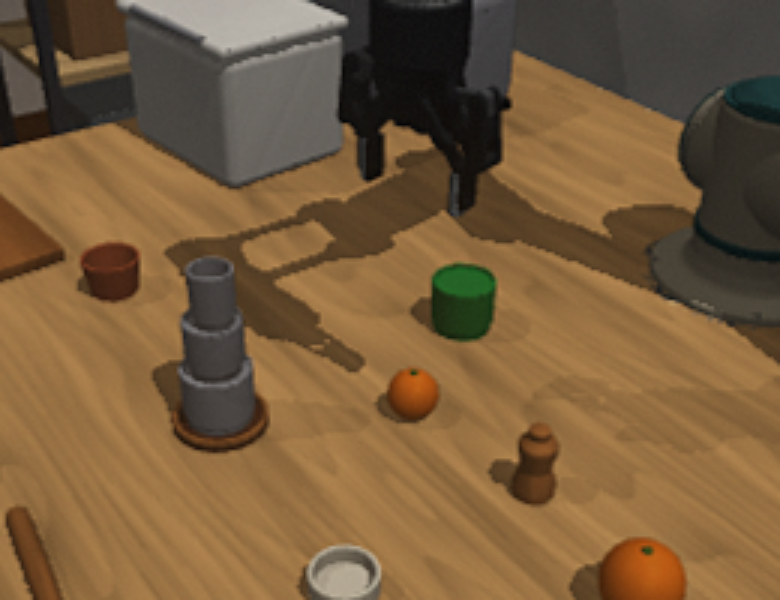

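The tower stands straight with each tin in the lip below. The small mandarin is at wrist px (253,167), clear of everything.

>>> {"op": "send_rows", "data": {
  "moves": "-0.05 0.1 -4 0 8.5; -0.05 0.1 -8 0 8.5; -0.05 0.1 -11 0 8.5; -0.05 0.1 -13.5 0 8.5; -0.05 0.1 -15.5 0 8.5; -0.05 0.1 -16.6 0 8.5; -0.05 0.1 -17 0 8.5; -0.05 0.1 -17 0 8.5; -0.05 0.1 -17 0 7; -0.05 0.1 -17 0 6"
}}

```text
time: 22.1
position: [0.4647, -0.0124, 0.0058]
eef_rot: [[0.973, 0.233, 0.002], [0.233, -0.973, -0.0], [0.002, 0.001, -1.0]]
contact_force: [-0.7, 0.8, 0.1]
width: 0.0602
```

>>> {"op": "send_rows", "data": {
  "moves": "0 0 0 0 5.2; 0 0 0 0 4.2; 0 0 0 0 4.2; 0 0 0 0 4.2; 0 0 0 0 4.2; 0 0 0 0 4.2",
  "newtons": 30
}}

```text
time: 22.7
position: [0.4638, -0.0123, 0.0049]
eef_rot: [[0.973, 0.233, -0.0], [0.233, -0.973, -0.0], [-0.0, 0.0, -1.0]]
contact_force: [0.1, -0.6, -0.0]
width: 0.0423
```

```bash
python3 - <<'E'
from h import *
print(ctrl.state()["position"])
p,d=cams.get_image("top");np.save("pics/t6p.npy",p);np.save("pics/t6d.npy",d)
cv2.imwrite("pics/t6.png",cv2.resize(p[100:250,200:400,::-1],None,fx=4,fy=4))
z=cloud("top",d)[...,2]
W=((z>.150)&(z<.175)).astype(np.uint8)
c=[c for c in cv2.findContours(W,cv2.RETR_EXTERNAL,cv2.CHAIN_APPROX_NONE)[0] if len(c)>20]
for k in c:
  e=cv2.fitEllipse(k)
  print(e,ray("top",e[0][0],e[0][1],.162))
E
```

```text
[ 0.46376622 -0.012255    0.0049116 ]
((489.2858581542969, 375.9141540527344), (7.468433856964111, 46.85130310058594), 77.84459686279297) [ 0.06662882 -0.5355001   0.162     ]
((475.98779296875, 276.59808349609375), (3.9123265743255615, 98.53087615966797), 172.376953125) [ 0.28975583 -0.51277124  0.162     ]
((11.9303560256958, 155.3535919189453), (29.864578247070312, 48.435977935791016), 1.1385976076126099) [0.5607866  0.59449921 0.162     ]
((301.4907531738281, 138.56869506835938), (15.47067928314209, 15.98267936706543), 19.510177612304688) [ 0.61156688 -0.10441884  0.162     ]
```

View pics/t6.png

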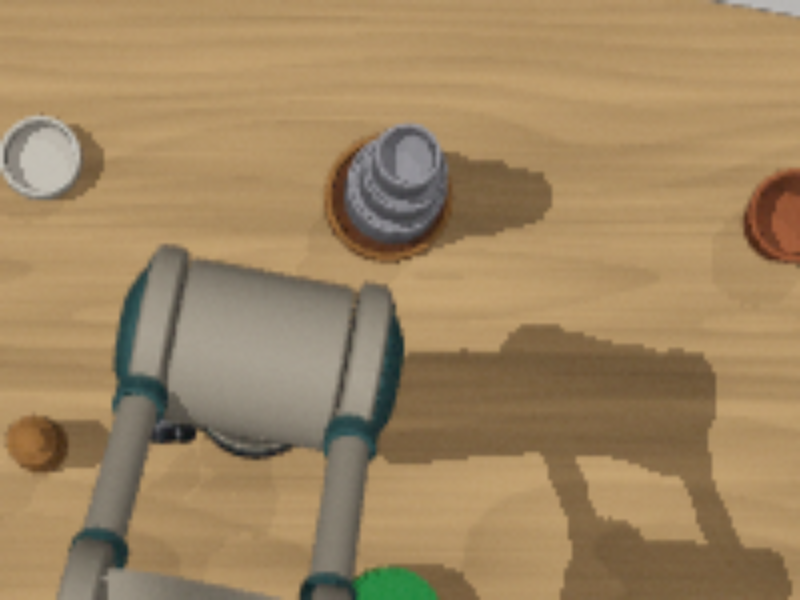

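>>> {"op": "send_rows", "data": {
  "moves": "0 0 0 0 3.8; 0 0 0 0 3.5; 0 0 0 0 3.5; 0 0 0 0 3.5"
}}

```text
time: 23.15
position: [0.4638, -0.0123, 0.0049]
eef_rot: [[0.973, 0.233, -0.0], [0.233, -0.973, -0.0], [-0.0, 0.0, -1.0]]
contact_force: [-0.5, -0.6, 0.6]
width: 0.0349
```

```bash
python3 - <<'E'
from h import *
p,d=cams.get_image("wrist");cv2.imwrite("pics/w6.png",p[:,:,::-1])
p,d=cams.get_image("scene");cv2.imwrite("pics/s6.png",cv2.resize(p[130:250,200:360,::-1],None,fx=5,fy=5))
E
```

```text
(no output)
```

View pics/s6.png

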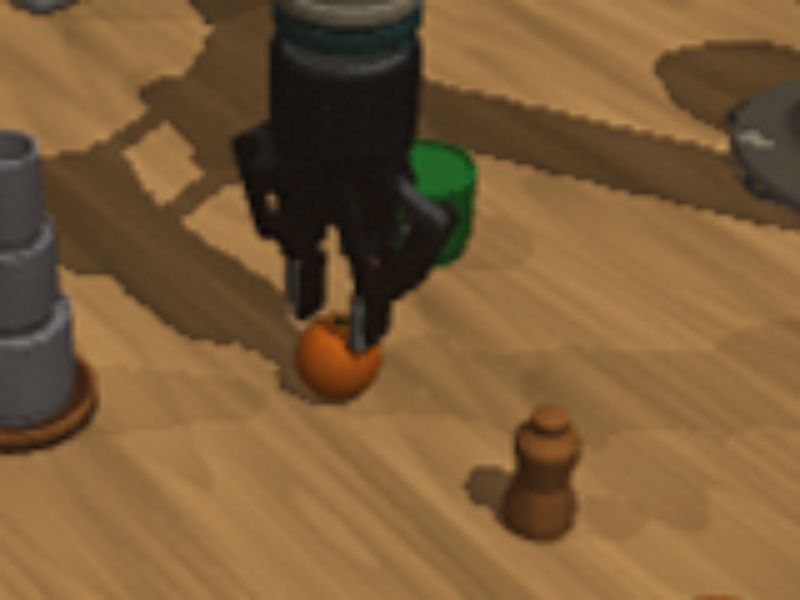

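View pics/w6.png

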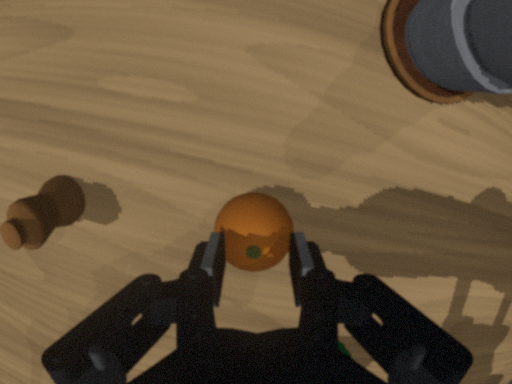

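The fingers closed behind the ball. In the wrist view it is centred at (254,232), slid forward of the pads. I'll measure where it is, open, and regrasp.

```bash
python3 - w7 <<'E'
exec(open('wm.py').read())
comp((H<25)&(S>170)&(V>60),254,215,.024,"small")
p,d=cams.get_image("scene")
hs=cv2.cvtColor(p,cv2.COLOR_RGB2HSV)
m=((hs[...,0]<20)&(hs[...,1]>190)&(hs[...,2]>90)).astype(np.uint8)[150:230,240:300]
c=max(cv2.findContours(m,cv2.RETR_EXTERNAL,cv2.CHAIN_APPROX_NONE)[0],key=cv2.contourArea)
(x,y),r=cv2.minEnclosingCircle(c);print(x+240,y+150,r,ray("scene",x+240,y+150,.024))
p=np.load("pics/scene0_p.npy")
hs=cv2.cvtColor(p,cv2.COLOR_RGB2HSV)
m=((hs[...,0]<20)&(hs[...,1]>190)&(hs[...,2]>90)).astype(np.uint8)[150:230,240:300]
c=max(cv2.findContours(m,cv2.RETR_EXTERNAL,cv2.CHAIN_APPROX_NONE)[0],key=cv2.contourArea)
(x,y),r=cv2.minEnclosingCircle(c);print("t0",x+240,y+150,r,ray("scene",x+240,y+150,.024))
E
```

```text
23.25 [ 0.4638 -0.0123  0.0049]
[ 0.4638 -0.0123  0.0049]
small (215, 193, 78, 78) centre [463.3 -11.7] axes [44.1 52.5]
267.3333339691162 200.41666793823242 8.090302467346191 [ 0.46027787 -0.01435602  0.024     ]
t0 267.3636360168457 200.3636360168457 8.09560489654541 [ 0.46006344 -0.01450299  0.024     ]
```

```bash
python3 - <<'E'
from h import *
s=ctrl.state()
p,d=cams.get_image("wrist")
i=cams.camera_info("wrist");K=np.array(i["camera_matrix"]);E=np.array(i["hand_eye"])
R=s["eef_rot"]
def pt(u,v):
    a=np.array([u-K[0,2],v-K[1,2]])/K[0,0];r=np.hypot(*a);k=np.sin(r)/r
    dc=np.array([a[0]*k,-a[1]*k,-np.cos(r)]);c=dc*d[v,u]/np.cos(r)
    t=E[:3,:3]@c+E[:3,3]; return t
for u,v in [(254,200),(254,232),(254,265),(222,228),(222,236),(215,236),(208,240),(220,260),(218,300),(293,236),(300,240),(308,245),(293,260)]:
    t=pt(u,v);print((u,v),d[v,u].round(4),"tool",(t*1000).round(1),"world",((R@t+s["position"])*1000).round(1),p[v,u])
E
```

```text
(254, 200) 0.1642 tool [ 23.6  -0.7 -25. ] world [486.6  -6.   29.9] [102  59  23]
(254, 232) 0.1544 tool [ 11.2  -0.6 -39.5] world [474.5  -9.   44.4] [150  90  34]
(254, 265) 0.1608 tool [ -9.4  -0.7 -39.6] world [454.4 -13.7  44.5] [99 57 24]
(222, 228) 0.1624 tool [  9.5 -18.4 -31.6] world [468.8   7.9  36.5] [91 52 24]
(222, 236) 0.1483 tool [ 11.9 -16.8 -45.7] world [471.5   6.9  50.6] [32 21 14]
(215, 236) 0.1475 tool [ 12.2 -20.3 -46.3] world [471.   10.3  51.3] [62 58 54]
(208, 240) 0.1437 tool [ 12.1 -23.2 -50.5] world [470.1  13.2  55.4] [97 82 61]
(220, 260) 0.1391 tool [  5.1 -16.9 -57.6] world [464.8   5.3  62.6] [28 21 11]
(218, 300) 0.1285 tool [ -7.4 -16.9 -72.9] world [452.7   2.5  77.8] [39 28 14]
(293, 236) 0.1485 tool [ 11.8  19.1 -45.5] world [479.7 -28.1  50.4] [29 21 16]
(300, 240) 0.144 tool [ 12.   22.1 -50.1] world [480.6 -31.   55.1] [59 56 54]
(308, 245) 0.1464 tool [  8.3  26.6 -48.9] world [478.1 -36.2  53.8] [28 20 15]
(293, 260) 0.1387 tool [  5.3  18.1 -57.9] world [473.1 -28.6  62.9] [22 19  9]
```

```bash
python3 - <<'E'
import cv2
p=cv2.imread("pics/w6.png")[180:330,170:340]
cv2.imwrite("pics/w6c.png",cv2.resize(p,None,fx=4,fy=4))
E
```

```text
(no output)
```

View pics/w6c.png

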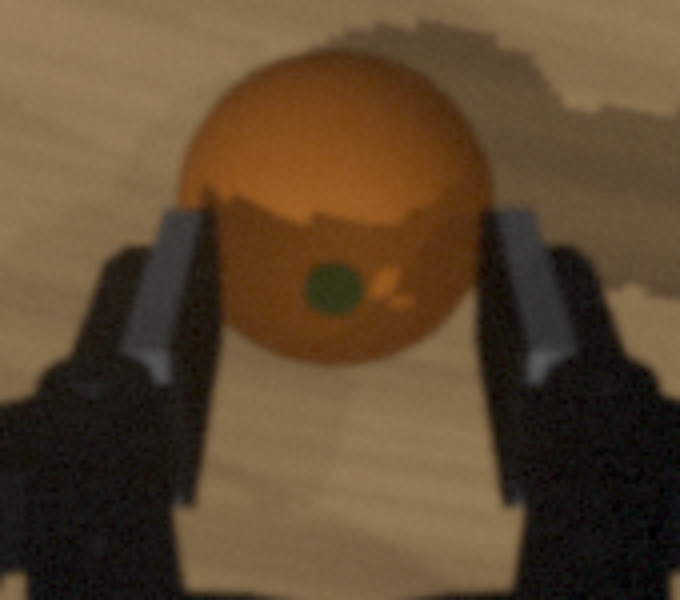

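```bash
python3 - <<'E'
from h import *
s=ctrl.state();print(s["position"],s["qpos"])
p,d=cams.get_image("scene");C=cloud("scene",d)
cv2.imwrite("pics/s8.png",cv2.resize(p[160:220,240:300,::-1],None,fx=10,fy=10,interpolation=cv2.INTER_NEAREST))
for v in range(186,206,2): print(v,[(C[v,u]*1000).round(0).astype(int).tolist() for u in (259,261,270,272,274,276)])
E
```

```text
[ 0.4637519  -0.01225293  0.00491899] [-1.76517746e-01  3.08758189e-01  2.01080830e+00 -9.03809474e-05
  8.22035068e-01  1.15959482e+00]
186 [[476, -33, 68], [471, -31, 68], [392, -91, 1], [468, 13, 92], [465, 18, 93], [461, 21, 93]]
188 [[476, -33, 62], [471, -31, 61], [398, -83, 1], [470, 16, 87], [467, 21, 89], [462, 22, 88]]
190 [[477, -31, 56], [471, -30, 54], [470, 8, 76], [468, 13, 79], [461, 14, 76], [455, 14, 74]]
192 [[478, -30, 50], [472, -29, 48], [467, 5, 67], [468, 14, 73], [461, 14, 70], [457, 17, 70]]
194 [[444, -77, 2], [439, -73, 2], [467, 5, 61], [467, 13, 65], [463, 16, 65], [457, 18, 64]]
196 [[450, -68, 2], [477, -22, 41], [469, 8, 56], [465, 11, 56], [462, 16, 58], [456, 17, 57]]
198 [[455, -60, 2], [480, -18, 38], [467, 6, 48], [465, 12, 51], [461, 15, 51], [415, -32, 2]]
200 [[481, -25, 28], [481, -15, 34], [465, 4, 39], [460, 6, 38], [454, 7, 37], [445, 5, 31]]
202 [[467, -44, 3], [486, -9, 33], [467, 7, 35], [462, 8, 33], [454, 8, 30], [445, 5, 24]]
204 [[473, -36, 3], [486, -8, 27], [468, 8, 29], [466, 13, 32], [457, 11, 26], [433, -9, 3]]
```

View pics/s8.png

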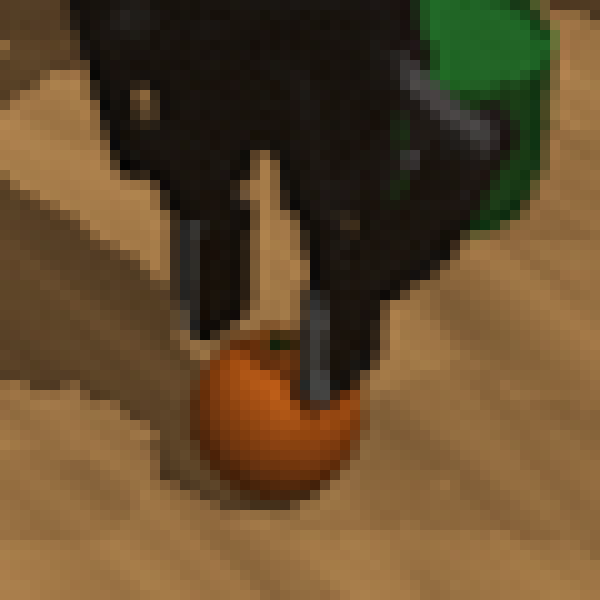

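Both cameras put the fingertips near z 40–48 mm while the TCP reads 5 mm. So the real tips sit about 35–40 mm above the stated TCP; the ball has not moved. I'll open, go lower in steps while watching the force, and regrasp.

>>> {"op": "send_rows", "data": {
  "moves": "0 0 0 0 5; 0 0 0 0 7; 0 0 0 0 8.5; 0 0 0 0 8.5; 0 0 0 0 8.5; 0 0 -1 0 8.5; 0 0 -2 0 8.5; 0 0 -2.4 0 8.5; 0 0 -2.4 0 8.5; 0 0 -2.4 0 8.5"
}}

```text
time: 24.45
position: [0.4637, -0.0122, -0.0194]
eef_rot: [[0.973, 0.233, -0.001], [0.233, -0.973, 0.0], [-0.001, -0.0, -1.0]]
contact_force: [-0.2, -0.3, 0.4]
width: 0.0847
```

```bash
python3 - <<'E'
from h import *
s=ctrl.state();print(s["position"],s["contact_force"])
p,d=cams.get_image("scene");C=cloud("scene",d)
cv2.imwrite("pics/s9.png",cv2.resize(p[150:230,220:310,::-1],None,fx=7,fy=7,interpolation=cv2.INTER_NEAREST))
E
```

```text
[ 0.46365424 -0.01223877 -0.01939006] [-0.23750757 -0.32695181  0.3875845 ]
```

View pics/s9.png

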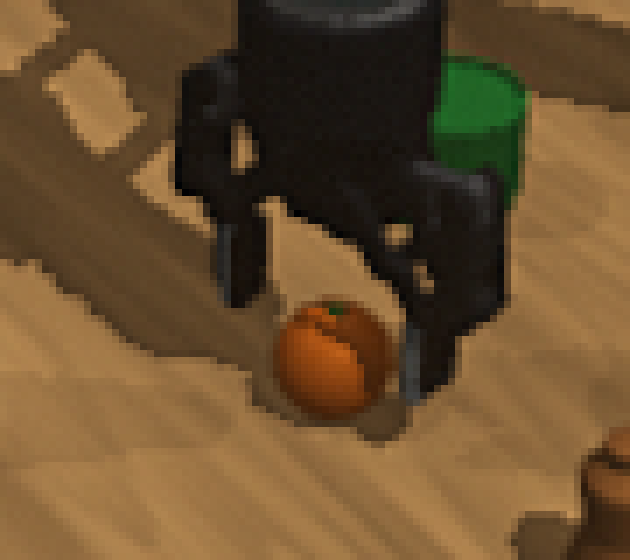

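```bash
python3 - <<'E'
from h import *
for z in (0,.01,.02,.03,.04): print(z,np.round(proj("scene",(.464-.233*.0425,-.012+.973*.0425,z)),1),np.round(proj("scene",(.464+.233*.0425,-.012-.973*.0425,z)),1))
p,d=cams.get_image("scene");C=cloud("scene",d)
for v in range(200,210): print(v,[(C[v,u]*1000).round(0).astype(int).tolist() for u in (278,280,282)])
E
```

```text
0 [278.5 214.6] [255.1 201.9]
0.01 [278.6 211.8] [255.1 199.2]
0.02 [278.8 208.9] [255.2 196.3]
0.03 [279. 206.] [255.2 193.5]
0.04 [279.2 203. ] [255.2 190.6]
200 [[462, 34, 56], [457, 35, 55], [454, 40, 57]]
201 [[461, 33, 52], [457, 35, 51], [456, 43, 56]]
202 [[462, 33, 49], [457, 35, 48], [455, 42, 52]]
203 [[463, 35, 47], [456, 35, 44], [456, 44, 50]]
204 [[462, 34, 43], [456, 36, 42], [455, 42, 45]]
205 [[462, 34, 40], [456, 35, 38], [453, 40, 39]]
206 [[460, 33, 35], [455, 35, 34], [425, 9, 4]]
207 [[437, 5, 3], [431, 7, 2], [426, 10, 1]]
208 [[439, 8, 2], [434, 11, 2], [429, 14, 2]]
209 [[440, 9, 0], [437, 14, 1], [432, 17, 2]]
```

>>> {"op": "send_rows", "data": {
  "moves": "0 0 -0.5 0 8.5; 0 0 -1 0 8.5; 0 0 -1.2 0 8.5; 0 0 -1.2 0 7; 0 0 -1.2 0 6; 0 0 -1.2 0 5; 0 0 -1.2 0 4.2; 0 0 -1.2 0 4; 0 0 -1.2 0 4; 0 0 -1.2 0 4"
}}

```text
time: 25.55
position: [0.464, -0.0123, -0.0308]
eef_rot: [[0.973, 0.233, 0.001], [0.233, -0.973, -0.0], [0.001, 0.0, -1.0]]
contact_force: [-0.4, 0.1, 2.5]
width: 0.0466
```

>>> {"op": "send_rows", "data": {
  "moves": "0 0 0 0 4; 0 0 0 0 4; 0 0 0 0 4"
}}

```text
time: 25.85
position: [0.464, -0.0123, -0.0309]
eef_rot: [[0.973, 0.233, 0.001], [0.233, -0.973, -0.0], [0.0, 0.0, -1.0]]
contact_force: [0.3, -0.0, 5.2]
width: 0.0464
```

>>> {"op": "send_rows", "data": {
  "moves": "0 0 1 0 4; 0 0 3 0 4; 0 0 6 0 4; 0 0 10 0 4; 0 0 14 0 4; 0 0 18 0 4; 0 0 19.5 0 4; 0 0 19.5 0 4"
}}

```text
time: 26.65
position: [0.4654, -0.0124, 0.1667]
eef_rot: [[0.973, 0.233, 0.006], [0.233, -0.973, -0.001], [0.005, 0.002, -1.0]]
contact_force: [-0.3, -0.4, -1.6]
width: 0.0459
```

>>> {"op": "send_rows", "data": {
  "moves": "2 -1.2 0 0 4; 5 -3.1 0 0 4; 8 -5 0 0 4; 11 -6.8 0 0 4; 13.5 -8.4 0 0 4; 14.9 -9.3 0 0 4; 14.9 -9.3 0 0 4; 14.9 -9.3 0 0 4; 14.9 -9.3 0 0 4; 14.9 -9.3 0 0 4"
}}

```text
time: 27.65
position: [0.6116, -0.1044, 0.1639]
eef_rot: [[0.972, 0.233, -0.001], [0.233, -0.972, 0.0], [-0.001, -0.0, -1.0]]
contact_force: [0.5, 0.4, 0.3]
width: 0.0463
```

```bash
python3 - <<'E'
from h import *
s=ctrl.state();print(s["position"],s["contact_force"])
p,d=cams.get_image("scene")
cv2.imwrite("pics/s10.png",cv2.resize(p[60:210,130:330,::-1],None,fx=4,fy=4))
p,d=cams.get_image("wrist");cv2.imwrite("pics/w10.png",p[:,:,::-1])
for q in [(.613,-.105,.162),(.613,-.105,.218)]:
    u,v=proj("scene",q);print((u-130)*4,(v-60)*4)
E
```

```text
[ 0.61161679 -0.10441199  0.16390343] [0.52660717 0.39419503 0.32996076]
273.4066740983194 397.3430452538024
265.6800455983307 317.1329932423864
```

View pics/s10.png

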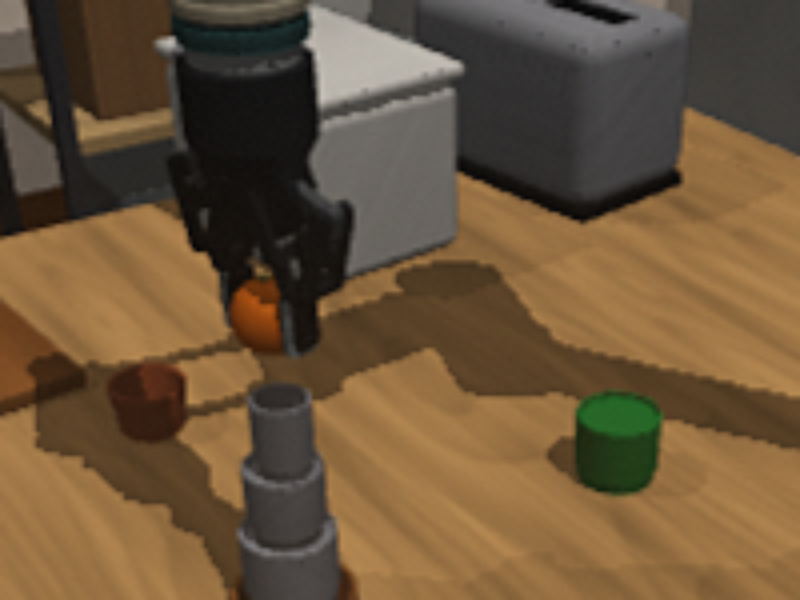

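View pics/w10.png

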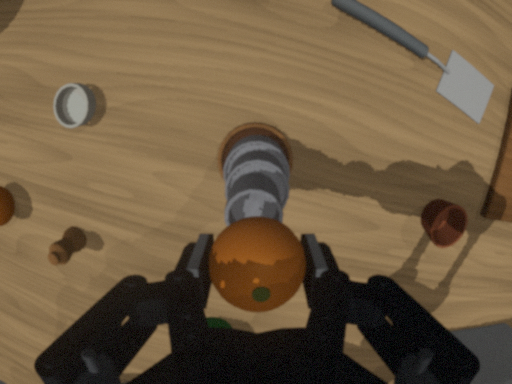

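The mandarin (crop 270,313) hangs centred over the tin's mouth (280,398), matching the projection. Lowering gently.

>>> {"op": "send_rows", "data": {
  "moves": "0 0 -1 0 4; 0 0 -2 0 4; 0 0 -2.8 0 4; 0 0 -3.3 0 4; 0 0 -3.6 0 4; 0 0 -3.8 0 4; 0 0 -3.8 0 4; 0 0 -3.8 0 4"
}}

```text
time: 28.55
position: [0.6129, -0.1052, 0.1261]
eef_rot: [[0.973, 0.233, 0.0], [0.233, -0.973, -0.0], [0.0, 0.0, -1.0]]
contact_force: [-0.1, 0.1, 0.1]
width: 0.0464
```

```bash
python3 - <<'E'
from h import *
s=ctrl.state();print(s["position"],s["contact_force"])
p,d=cams.get_image("scene")
cv2.imwrite("pics/s11.png",cv2.resize(p[110:210,160:260,::-1],None,fx=6,fy=6))
E
```

```text
[ 0.61291431 -0.10523359  0.12612566] [-0.10980323  0.09780478  0.09056155]
```

View pics/s11.png

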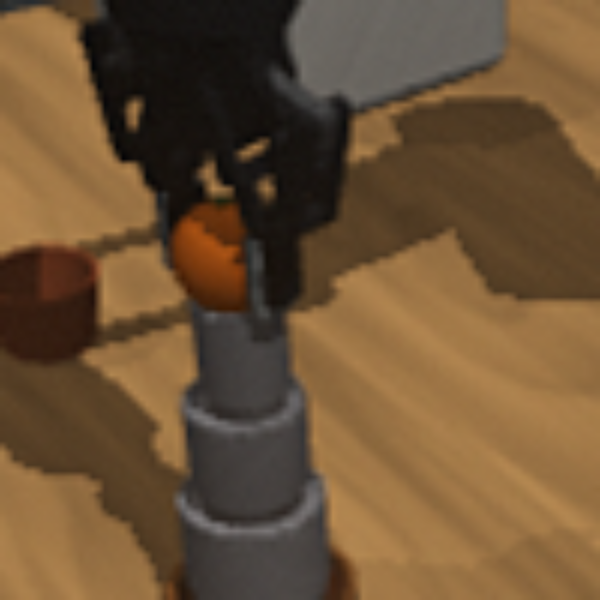

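```bash
python3 - <<'E'
from h import *
p,d=cams.get_image("scene")
hs=cv2.cvtColor(p,cv2.COLOR_RGB2HSV)
m=((hs[...,0]<20)&(hs[...,1]>180)&(hs[...,2]>70)).astype(np.uint8)[130:175,180:215]
c=max(cv2.findContours(m,cv2.RETR_EXTERNAL,cv2.CHAIN_APPROX_NONE)[0],key=cv2.contourArea)[:,0]+[180,130]
# left edge per row / circle fit to left pts
L=np.array([[c[c[:,1]==v][:,0].min()-.5,v] for v in np.unique(c[:,1])],float);print(L.tolist())
L=L[1:-1]
A=np.c_[2*L,np.ones(len(L))];x=np.linalg.lstsq(A,(L**2).sum(1),rcond=None)[0];r=np.sqrt(x[2]+x[0]**2+x[1]**2)
print("ball fit",x[:2],r,"proj at .181",proj("scene",(.613,-.105,.181)))
S=hs[...,1];
for v in (164,166,168,170,172): 
    row=np.where(S[v,185:220]<60)[0]+185; print(v,row.min(),row.max())
V=np.array(cams.camera_info("scene")["view"]);q=V[:3,:3]@[.613,-.105,.181]+V[:3,3];print("exp r",356.8*.024/-q[2], "rim proj",proj("scene",(.613,-.105,.162)))
print(p[150,185:212].tolist())
E
```

```text
[[192.5, 144.0], [191.5, 145.0], [189.5, 146.0], [189.5, 147.0], [188.5, 148.0], [188.5, 149.0], [188.5, 150.0], [188.5, 151.0], [188.5, 152.0], [188.5, 153.0], [188.5, 154.0], [188.5, 155.0], [188.5, 156.0], [189.5, 157.0], [192.5, 158.0], [193.5, 159.0], [198.5, 160.0]]
ball fit [195.55990017 151.55386855] 7.623740767833113 proj at .181 (np.float64(197.71217491279094), np.float64(152.6971846221252))
164 192 206
166 193 207
168 193 207
170 193 207
172 194 208
exp r 9.709266337256132 rim proj (np.float64(198.35166852457985), np.float64(159.3357613134506))
[[111, 80, 47], [119, 88, 55], [26, 31, 33], [68, 39, 22], [115, 52, 11], [129, 61, 15], [139, 65, 14], [152, 74, 20], [159, 77, 20], [167, 80, 18], [169, 82, 21], [127, 60, 13], [119, 58, 17], [146, 71, 18], [73, 34, 9], [51, 33, 20], [49, 51, 51], [59, 58, 57], [37, 32, 29], [21, 16, 10], [23, 18, 12], [24, 16, 14], [23, 19, 15], [22, 18, 15], [41, 30, 20], [81, 59, 35], [96, 69, 39]]
```

>>> {"op": "send_rows", "data": {
  "moves": "-0.1 0.1 0 0 4; -0.15 0.1 -0.1 0 4; -0.15 0.1 -0.2 0 4; -0.15 0.1 -0.3 0 4; -0.15 0.1 -0.3 0 4"
}}

```text
time: 29.15
position: [0.6122, -0.1044, 0.1245]
eef_rot: [[0.973, 0.233, 0.003], [0.233, -0.973, -0.001], [0.003, 0.001, -1.0]]
contact_force: [-0.8, 0.5, 5.9]
width: 0.0462
```

Contact at TCP z 0.1245, and the fully seated height predicted 0.124, so the ball is seated. Releasing.

>>> {"op": "send_rows", "data": {
  "moves": "0 0 0.1 0 4.8; 0 0 0.1 0 5.4; 0 0 0.1 0 6.2; 0 0 0.1 0 7.2; 0 0 0.1 0 8.5; 0 0 0.1 0 8.5; 0 0 1 0 8.5; 0 0 3 0 8.5; 0 0 6 0 8.5; 0 0 10 0 8.5"
}}

```text
time: 30.15
position: [0.6102, -0.104, 0.2229]
eef_rot: [[0.973, 0.233, -0.003], [0.233, -0.973, 0.001], [-0.003, -0.002, -1.0]]
contact_force: [0.1, -1.3, 1.3]
width: 0.0849
```

```bash
python3 - <<'E'
from h import *
s=ctrl.state();print(s["position"],s["contact_force"])
p,d=cams.get_image("scene")
cv2.imwrite("pics/s12.png",cv2.resize(p[110:210,160:260,::-1],None,fx=6,fy=6))
E
```

```text
[ 0.61017885 -0.10397189  0.22292692] [ 0.05313564 -1.3059358   1.25302688]
```

View pics/s12.png

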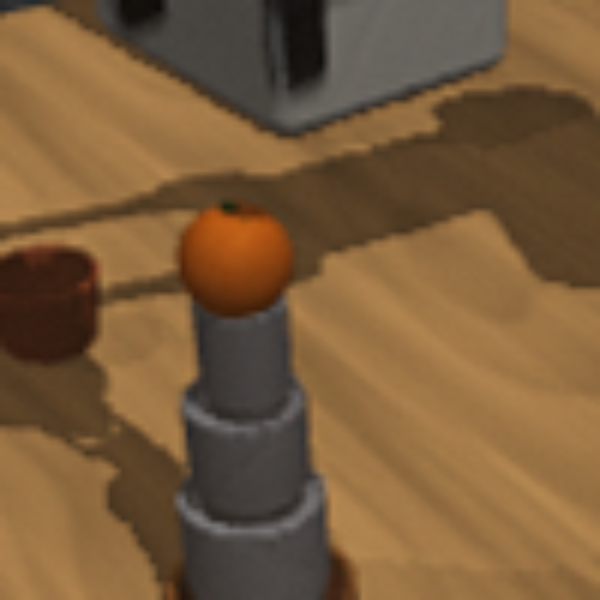

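The small mandarin sits squarely in the top tin. On to the larger one.

>>> {"op": "send_rows", "data": {
  "moves": "0 0 2 0 8.5; -1 3 2 0 8.5; -3 7 2 0 8.5; -5 12 2 0 8.5; -7 17 0 0 8.5; -9 22 -2 0 8.5; -11 27 -4 0 8.5; -13 32 -6 0 8.5; -14 36 -7 0 8.5; -14.3 37.8 -7 0 8.5"
}}

```text
time: 31.2
position: [0.4665, 0.2754, 0.1525]
eef_rot: [[0.972, 0.233, -0.001], [0.233, -0.972, -0.0], [-0.001, 0.0, -1.0]]
contact_force: [1.0, 0.8, 0.0]
width: 0.0853
```

>>> {"op": "send_rows", "data": {
  "moves": "0 0 0 0 8.5; 0 0 0 0 8.5; 0 0 0 0 8.5; 0 0 0 0 8.5; 0 0 0 0 8.5"
}}

```text
time: 31.7
position: [0.469, 0.2727, 0.1534]
eef_rot: [[0.973, 0.231, 0.001], [0.231, -0.973, -0.0], [0.001, 0.0, -1.0]]
contact_force: [0.2, -1.0, -1.6]
width: 0.0849
```

```bash
python3 - w13 <<'E'
exec(open('wm.py').read())
comp((H<25)&(S>170)&(V>60),257,170,.032,"big")
comp((S<60)&(V>90),410,80,.024,"dish")
p,d=cams.get_image("top");hs=cv2.cvtColor(p,cv2.COLOR_RGB2HSV);z=cloud("top",d)[...,2]
cv2.imwrite("pics/t13.png",cv2.resize(p[110:240,110:330,::-1],None,fx=3.5,fy=3.5))
W=((hs[...,1]<70)&(z<.04)).astype(np.uint8)[115:165,188:235]
c=max(cv2.findContours(W,cv2.RETR_EXTERNAL,cv2.CHAIN_APPROX_NONE)[0],key=cv2.contourArea);e=cv2.fitEllipse(c);print("dish top",e,ray("top",e[0][0]+188,e[0][1]+115,.022), cv2.boundingRect(c))
E
```

```text
31.7 [0.469  0.2727 0.1534]
[0.4689 0.2728 0.1533]
big (224, 143, 59, 58) centre [467.6 275.7] axes [61.1 62.8]
dish (389, 33, 43, 49) centre [637.7 136.4] axes [54.9 55.7]
dish top ((21.585033416748047, 23.89455795288086), (19.91482925415039, 20.482742309570312), 166.51812744140625) [0.63685588 0.13279391 0.022     ] (12, 14, 21, 21)
```

View pics/w13.png

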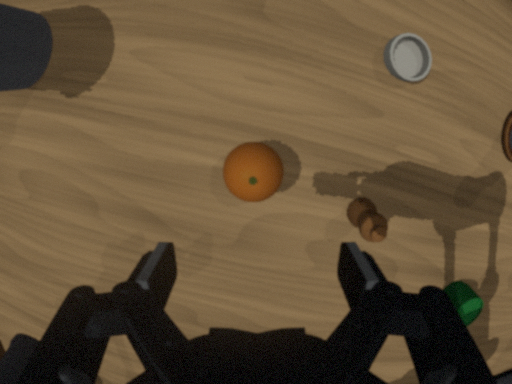

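View pics/t13.png

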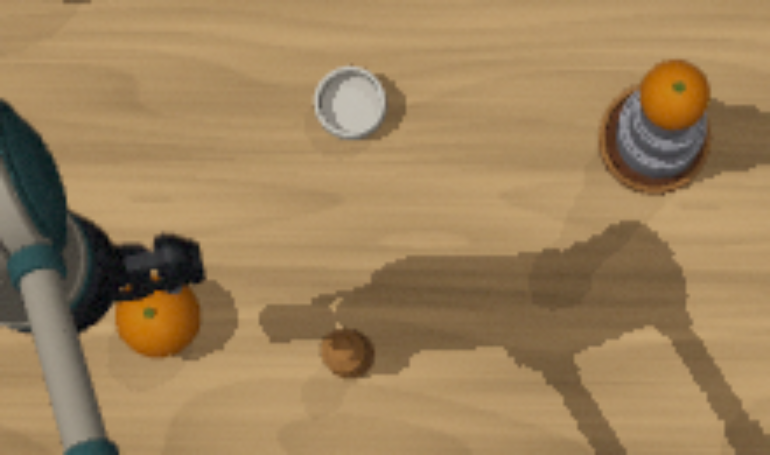

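>>> {"op": "send_rows", "data": {
  "moves": "0 0.1 -4 0 8.5; 0 0.1 -8 0 8.5; 0 0.1 -11 0 8.5; 0 0.1 -13.5 0 8.5; 0 0.1 -15.5 0 8.5; 0 0.1 -17 0 8.5; 0 0.1 -18 0 8.5; 0 0.1 -18.2 0 8.5; 0 0.1 -18.2 0 8.5; 0 0.1 -18.2 0 7.5"
}}

```text
time: 32.8
position: [0.4691, 0.275, -0.0283]
eef_rot: [[0.973, 0.233, 0.002], [0.233, -0.973, 0.001], [0.002, -0.0, -1.0]]
contact_force: [-0.7, -0.9, -0.7]
width: 0.0758
```

>>> {"op": "send_rows", "data": {
  "moves": "0 0 0 0 6.5; 0 0 0 0 5.8; 0 0 0 0 5.6; 0 0 0 0 5.6; 0 0 0 0 5.6; 0 0 0 0 5.6"
}}

```text
time: 33.4
position: [0.4691, 0.2753, -0.028]
eef_rot: [[0.973, 0.233, 0.002], [0.233, -0.973, 0.001], [0.002, -0.0, -1.0]]
contact_force: [-0.5, 1.2, 6.4]
width: 0.0626
```

>>> {"op": "send_rows", "data": {
  "moves": "0 0 1 0 5.6; 0 0 3 0 5.6; 0 0 6 0 5.6; 0 0 8 0 5.6; 2 -1.7 8 0 5.6; 5 -4.2 8 0 5.6; 8 -6.7 8 0 5.6; 11 -9.2 8 0 5.6; 14 -11.7 8 0 5.6; 16.9 -14.1 8 0 5.6"
}}

```text
time: 34.4
position: [0.638, 0.1324, 0.0511]
eef_rot: [[0.973, 0.232, -0.001], [0.232, -0.973, -0.0], [-0.001, 0.0, -1.0]]
contact_force: [0.4, 0.5, -1.3]
width: 0.0628
```

>>> {"op": "send_rows", "data": {
  "moves": "0 0 0 0 5.6; 0 0 -1 0 5.6; 0 0 -2.5 0 5.6; 0 0 -4 0 5.6; 0 0 -4.5 0 5.6; 0 0 -4.5 0 5.6; 0 0 -4.5 0 5.6; 0 0 -4.5 0 5.6"
}}

```text
time: 35.2
position: [0.6377, 0.1342, 0.0068]
eef_rot: [[0.972, 0.233, 0.001], [0.233, -0.972, 0.0], [0.001, 0.0, -1.0]]
contact_force: [-0.3, 0.8, -1.0]
width: 0.0628
```

```bash
python3 - <<'E'
from h import *
s=ctrl.state();print(s["position"],s["contact_force"])
p,d=cams.get_image("scene")
cv2.imwrite("pics/s14.png",cv2.resize(p[200:300,190:310,::-1],None,fx=6,fy=6))
for q in [(.637,.1335,.024),(.637,.1335,.067)]:
    u,v=proj("scene",q);print((u-190)*6,(v-200)*6)
p,d=cams.get_image("wrist");cv2.imwrite("pics/w14.png",p[:,:,::-1])
E
```

```text
[0.63767752 0.13415437 0.00679187] [-0.26336256  0.80585223 -1.00102461]
322.66701335623725 359.79870755183117
321.53112407056057 277.0416811121055
```

View pics/s14.png

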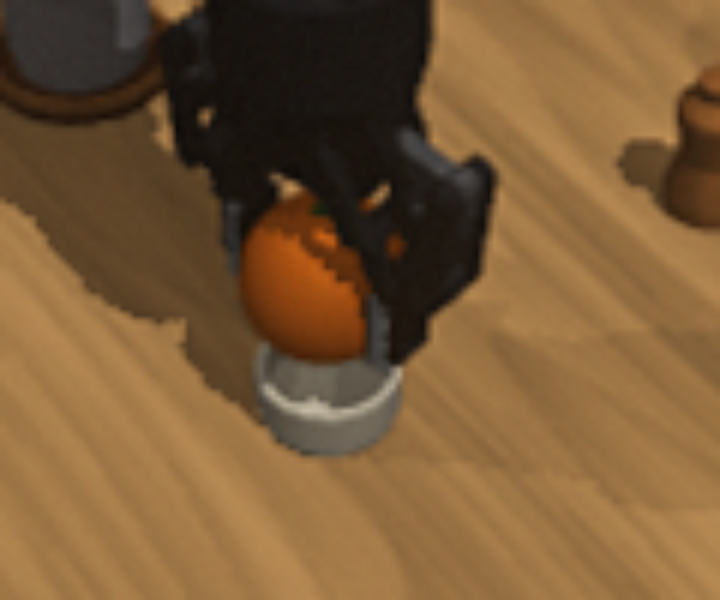

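View pics/w14.png

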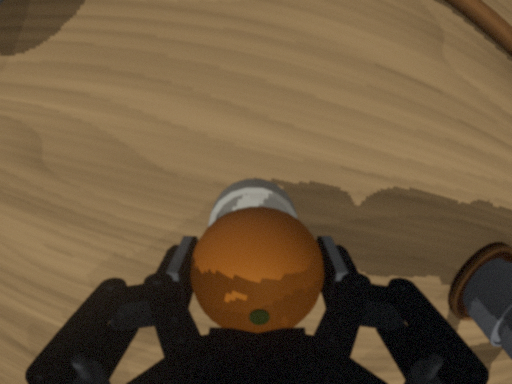

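The big mandarin (about 328 px) is centred over the white cup (329 px). Lowering.

>>> {"op": "send_rows", "data": {
  "moves": "0 0 -0.8 0 5.6; 0 0 -1.4 0 5.6; 0 0 -1.8 0 5.6; 0 0 -2.1 0 5.6; 0 0 -2.3 0 5.6; 0 0 -2.4 0 5.6; 0 0 -2.4 0 5.6"
}}

```text
time: 36.0
position: [0.6387, 0.1354, -0.0142]
eef_rot: [[0.973, 0.232, 0.004], [0.232, -0.973, 0.002], [0.004, -0.001, -1.0]]
contact_force: [-3.5, 3.7, 17.8]
width: 0.0622
```

>>> {"op": "send_rows", "data": {
  "moves": "0 0 0.2 0 5.6; 0 0 0.2 0 6.6; 0 0 0.2 0 7.2; 0 0 0.2 0 8; 0 0 0.2 0 8.5; 0 0 0.2 0 8.5; 0 0 2 0 8.5; 0 0 5 0 8.5; 0 0 9 0 8.5; 0 0 13 0 8.5"
}}

```text
time: 37.0
position: [0.6367, 0.1335, 0.1124]
eef_rot: [[0.973, 0.233, -0.002], [0.233, -0.973, -0.0], [-0.002, 0.0, -1.0]]
contact_force: [0.9, 1.0, 0.1]
width: 0.085
```

>>> {"op": "send_rows", "data": {
  "moves": "0 0 4 0 8.5; -4 4 6 0 8.5; -8 8 6 0 8.5; -11 11 6 0 8.5; -14 14 6 0 8.5; -14 14 6 0 8.5; -14 14 6 0 8.5; -14 14 6 0 8.5"
}}

```text
time: 37.8
position: [0.4981, 0.2732, 0.1719]
eef_rot: [[0.973, 0.232, 0.001], [0.232, -0.973, -0.001], [0.001, 0.001, -1.0]]
contact_force: [0.1, -0.2, 0.4]
width: 0.0849
```

```bash
python3 - <<'E'
from h import *
s=ctrl.state();print(s["time"],s["position"],s["contact_force"])
p,d=cams.get_image("scene");cv2.imwrite("pics/s15.png",cv2.resize(p[100:300,130:380,::-1],None,fx=3,fy=3))
p,d=cams.get_image("top");cv2.imwrite("pics/t15.png",cv2.resize(p[100:260,110:430,::-1],None,fx=2.4,fy=2.4))
z=cloud("top",d)[...,2]
hs=cv2.cvtColor(p,cv2.COLOR_RGB2HSV);m=((hs[...,0]<20)&(hs[...,1]>190)&(hs[...,2]>110)).astype(np.uint8)
for c in cv2.findContours(m,cv2.RETR_EXTERNAL,cv2.CHAIN_APPROX_NONE)[0]:
    if len(c)>30:
        (x,y),r=cv2.minEnclosingCircle(c);print(x,y,r,"ztop",np.percentile(z[int(y)-4:int(y)+5,int(x)-4:int(x)+5],80),ray("top",x,y,.045),ray("top",x,y,.179))
E
```

```text
37.8 [0.49810607 0.27320259 0.17186666] [ 0.11337084 -0.2065213   0.41482896]
302.2727355957031 136.72727966308594 9.810273170471191 ztop 0.20312397051120973 [ 0.64130456 -0.1164547   0.045     ] [ 0.61245192 -0.10480308  0.179     ]
208.29310607910156 136.6724090576172 11.605093955993652 ztop 0.07768058876082196 [0.63804733 0.133884   0.045     ] [0.60954172 0.11886455 0.179     ]
```

View pics/s15.png

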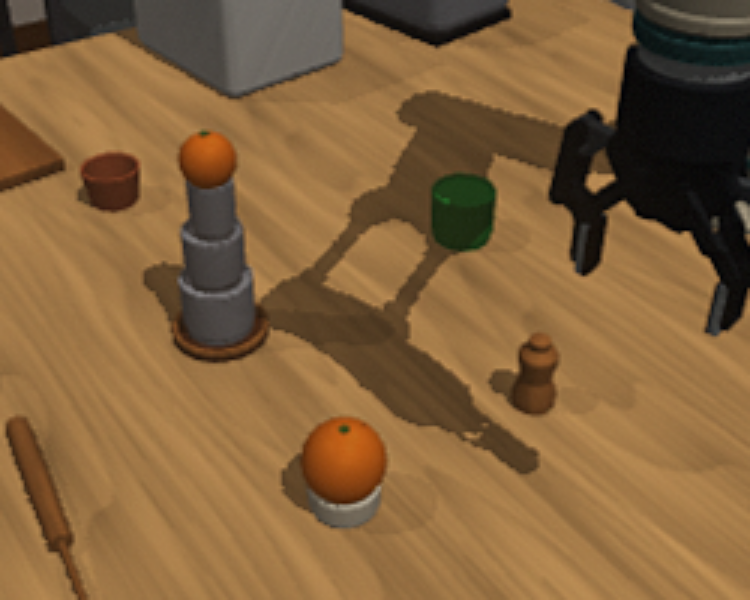

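View pics/t15.png

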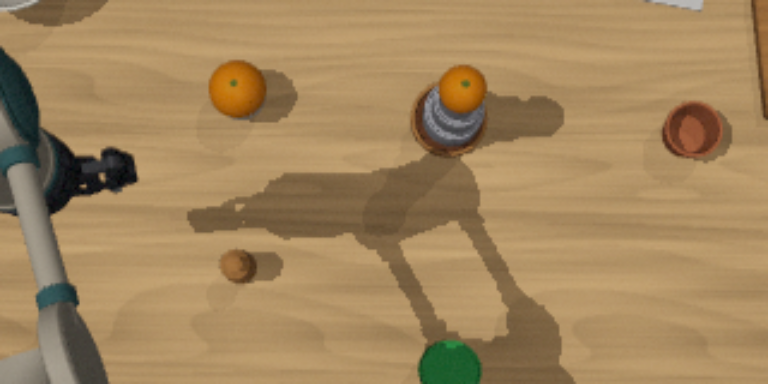

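Everything is in place. The small mandarin's top is at 0.203 m (0.203 expected) and the large one's at 0.078 m (0.077 expected). The ramekin and pepper pot are standing where they were, and the robot is clear. Handing in.

```bash
python3 -c "
from station import ctrl
print(ctrl.job_done())"
```

```text
the job is handed in; nothing more can be done
None
```

The packed lunch is set out and handed in at about 38 s. The three tins are stacked on the stand, widest first, then middle, then narrow. The small mandarin sits in the top tin's mouth and the larger one in the white cup.

**Last checks:**
- The mandarin tops measured 203 mm and 78 mm, against 203 mm and 77 mm expected when seated.
- In the last pictures each tin sits inside the lip of the one below it.
- The ramekin and pepper pot are still standing where they were, judged by eye in the last pictures.
- The gripper is clear of everything. The highest wrist force I saw at the end of any move was about 19 N.

**What disagreed:** the real fingertips are roughly 35–40 mm above the stated tool point. The first grasp of the small mandarin therefore closed above its widest part and held nothing, but the ball did not move. I lowered the gripper step by step and regrasped it. The tins had been gripped nearer their tops than I planned, without any slipping.

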